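Pack the painter's desk set into its tray

TASK

Clear the painting desk by packing the dark slate brush rest and the wrist rest with the red arm into the wooden tray, both standing upright on the tray's floor, with nothing sticking out over the tray's ends. They fit only nested, with the wrist rest's arm reaching over the brush rest's foot, so the brush rest has to go in first. Leave the white brush rest where it stands.

Things in the scene. Friction and masses are not known exactly. Their poses are not given: they have to be found in the camera images.
- tray: Open wooden tray, fixed to the desk. Outside 76 (x) by 170 (y) by 36 mm high; walls 8 mm, floor 6 mm thick, so inside 60 by 154 mm and 30 mm deep. Origin at the centre of its underside, on the desk; y along its length, z up. Both ends are alike: either part may go at either end.
- slate_rest: Dark slate-grey brush rest, about 0.3 kg, loose on the desk; an L from the side. Foot 40 (x) by 90 (y) by 30 mm high; at its -y end an upright 26 mm thick (y -45 to -19), 40 mm wide in x, rises to 76 mm, with small humps on top to 82 mm. Origin at the centre of the foot's underside, z up. Grip the upright across x.
- wrist_rest: Wooden wrist rest, about 0.22 kg, loose on the desk; an upside-down L from the side, 40 (x) by 80 (y) by 64 mm high. A weighted pale leg (y +6 to +40 mm) carries a red arm (y -40 to +6) 20 mm thick, underside 44 mm up. Origin midway along the length and width, level with the leg's underside, z up. Mass centre near y +16. Grip its top across x.
- white_rest: White ceramic brush rest, a bystander of the same shape, size and axes as the dark one; to be left where it stands.

How it is judged:
By the outcome, as a careful person would: the job done as asked, in the order asked, and still so for the second after the job is handed in, with the robot touching nothing.
It also fails if it takes over 54 s, if anything falls off the work surface, if the arm or the gripper's body presses on something with over 40 N, if the wrist force passes 120 N, or if a joint passes its speed limit or range.

ROBOT

A 7-joint arm with a two-finger parallel gripper is mounted at the origin on the work surface. World frame = base frame: x ahead of the robot, y to its left, z up, the work surface at z = 0. Lengths are in m, angles in rad, forces in N, time in s.
With the tool pointing down it reaches from about 0.425 to 0.875 m from the base axis. Payload 9.9 kg.
Tool frame: the origin (TCP) lies midway between the tips of the shut fingers; the grasp point (between the pads) lies 19 mm behind it; x points along the fingers, y is the direction in which the jaws open and shut, and the axes are right-handed (so a half turn about x gives the same grasp; the last joint's range is limited). The gripper opens to 85 mm and grips with 20 to 120 N. Pads are 22 mm wide; open, the fingers measure 114 mm over their backs; the gripper's body (76 mm by 85 mm) begins 54 mm behind the grasp point. The pads swing forward as they close: fully open they stand 13 mm farther back than shut.
Start: joints at [-1.264, 0.576, 0.025, 1.437, -0.015, 1.129, -0.057], TCP at [0.257, 0.624, 0.202] pointing down, gripper open.
Joint ranges: [-2.76, 2.76], [-0.34, 2.15], [-1.52, 1.57], [0.19, 2.46], [-1.09, 4.23], [0.17, 1.99], [-2.82, 2.82]. Speed limits (rad/s): [2.22, 2.22, 3.01, 3.01, 3.14, 3.14, 3.14].

INTERFACE

Orientations are given as a unit quaternion [w, x, y, z].
In Python, from rig import observe, grab_frame, finish_job gives the robot as it stands.
- The arm moves only by the tool arm_command, never from a script. Its argument "moves" is a list of rows, each a list of 2 entries, a list of its own where there are three numbers: the shift along the tool's x, y, z in units of 0.12 m (1.0 is 0.12 m), then the turn, a rotation vector about the tool's x, y, z in units of 180 degrees (1.0 is 180 degrees). A call has 1 to 20 rows; each row shifts and turns the pose as measured when the row begins, along the tool's axes as they then stand; what a row does not reach is not made up. A row lasts 1/12 s, in which the tool goes at most 41.7 mm and 7.16 degrees, less where a joint would pass 70% of its speed; a pose out of reach is approached as far as the arm can. A call with a number of a shift or a turn outside -1 to 1 is refused whole. A call with a gripper value outside its range is refused whole. "claw" is the opening, from 0 (shut) to 1 (fully open), set as the call begins (left out, the last holds). The fingers move at their own pace and stop on an object; "newtons" is the grip in N (left out, the last holds). Time passes only in rows, so rows that do not move let the fingers close. It gives the time, the measured TCP pose, the force and the opening at its end, in the units of the state.
- observe(): the state, without advancing time (a new reading comes with each control period).
- grab_frame(name): name is "side" or "top"; returns a dict with "img" (480x640x3 uint8, blue, green, red), "camera_matrix" (3x3 intrinsics, pixels), "dist" ([k1, k2, p1, p2, k3] as OpenCV has them; the pictures are not rectified), "origin" and "orientation" of the camera in the world. Camera axes: x right, y up, looking along -z (the intrinsics and any distortion apply to the point x, -y, -z); pixel columns grow to the right and rows downward; lengths in m; the calibration is good to about 2 mm. A picture is of the moment at which its call begins. There is no depth.
- finish_job(): hands the job in, once; it reports no verdict.
The state is a dict: "time_s": time; "joints": joint angles; "joint_vel": joint speeds; "effort": joint torques, N m; "position": TCP position; "tool_rot": TCP orientation; "wrist_force": force on the tool from outside, world axes, zero at the start; "wrist_torque": the same for the moment, N m; "opening": finger opening in m.
Only numpy, scipy, OpenCV 4.12 (cv2) and the standard library are available. Lean on these libraries where they do the work, as an engineer would, in place of code of your own. Each camera call takes 0.05 s, during which the arm holds its last target.

## Working session

There is one attempt and no reset: what is moved stays moved. The work goes in short steps, Python scripts to look and compute and a tool call to move; the robot and the scene stay as the last step left them, time stands still between calls to the robot, and variables do not carry over. Pictures are saved under pics/ and viewed, and the job is handed in when it is done.

Besides the shell and the picture viewer there is one more tool, called after ">>>" as a command line: name --argument value ..., lists and objects as JSON in quotes. arm_command: Moves the arm, as the interface text tells. Its arguments: {"type":"object","properties":{"moves":{"type":"array"},"claw":{"type":"number"},"newtons":{"type":"number"}},"required":["moves"]}

```bash
ls; mkdir -p pics; python3 - <<'E'
from rig import observe, grab_frame
import cv2,numpy as np,pickle
s=observe();print(s)
for n in("side","top"):
    f=grab_frame(n);cv2.imwrite(f"pics/{n}0.png",f["img"]);pickle.dump(f,open(f"{n}0.pkl","wb"))
    print({k:v for k,v in f.items() if k!="img"})
E
```

```text
pics
{'time_s': 0.0, 'joints': array([-1.26378764,  0.57653491,  0.02486398,  1.43790965, -0.01502446,
        1.12898923, -0.05647416]), 'joint_vel': array([-0.00157234, -0.00099737,  0.00050574, -0.00021229,  0.00046637,
        0.00115472, -0.00101121]), 'effort': array([ 6.52661092e-04, -7.65748143e+01,  2.25018740e+00, -2.85960424e+01,
        1.50911784e-02,  1.27983524e-02,  2.47466090e-06]), 'position': array([0.25694175, 0.62364391, 0.20104067]), 'tool_rot': array([ 0.69356458,  0.13670367,  0.69373944, -0.13786175]), 'wrist_force': array([0.30152806, 0.85287615, 0.25371113]), 'wrist_torque': array([-0.04335417,  0.00714453, -0.00322703]), 'opening': 0.08554584709344107}
{'camera_matrix': array([[462.13123022,   0.        , 303.28207192],
       [  0.        , 462.13123022, 238.59856952],
       [  0.        ,   0.        ,   1.        ]]), 'dist': array([-0.04051702,  0.        ,  0.        ,  0.        ,  0.        ]), 'origin': array([0.39898604, 0.55995523, 0.42692602]), 'orientation': array([-0.10825017, -0.07055527,  0.46197007,  0.87743234])}
{'camera_matrix': array([[484.41512577,   0.        , 316.01043208],
       [  0.        , 484.41512577, 237.11624639],
       [  0.        ,   0.        ,   1.        ]]), 'dist': array([-0.1305198,  0.       ,  0.       ,  0.       ,  0.       ]), 'origin': array([0.44948918, 0.04680842, 0.85179698]), 'orientation': array([-0.69936469, -0.04548375,  0.04104599,  0.71213445])}
```

View pics/top0.png

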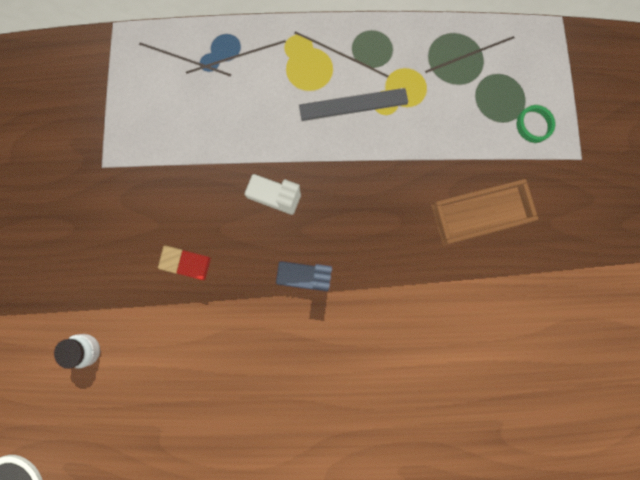

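View pics/side0.png

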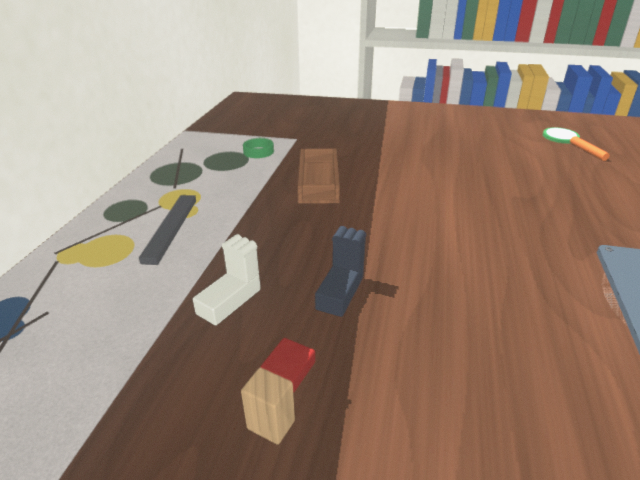

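```bash
cat > h.py <<'E'
import numpy as np,cv2,pickle
from scipy.spatial.transform import Rotation as R
def rot(q): return R.from_quat([q[1],q[2],q[3],q[0]])
def ray(f,uv):
    p=cv2.undistortPoints(np.array(uv,float).reshape(-1,1,2),f["camera_matrix"],f["dist"]).reshape(-1,2)
    d=np.c_[p[:,0],-p[:,1],-np.ones(len(p))]
    return rot(f["orientation"]).apply(d)
def onz(f,uv,z):
    d=ray(f,uv);o=np.array(f["origin"]);return o+d*((z-o[2])/d[:,2])[:,None]
def proj(f,P):
    c=rot(f["orientation"]).inv().apply(np.atleast_2d(P)-f["origin"])
    c=c*[1,-1,-1]
    return cv2.projectPoints(c,np.zeros(3),np.zeros(3),f["camera_matrix"],f["dist"])[0].reshape(-1,2)
E
python3 - <<'E'
from h import *
t=pickle.load(open("top0.pkl","rb"));s=pickle.load(open("side0.pkl","rb"))
print(onz(t,[[320,240],[420,240],[320,340],[480,210],[305,275],[183,263],[272,194]],0.03))
print(onz(s,[[318,175],[338,275],[275,380]],0.03))
print(proj(t,[[0,0,0]]),proj(s,[[.257,.624,.2]]))
def crop(f,x0,y0,x1,y1,k,n): cv2.imwrite(n,cv2.resize(f["img"][y0:y1,x0:x1],None,fx=k,fy=k,interpolation=cv2.INTER_CUBIC))
crop(t,420,170,550,250,6,"pics/tt.png")
crop(t,150,165,350,315,4,"pics/to.png")
crop(s,190,220,390,450,2.6,"pics/so.png")
E
```

```text
[[ 0.54557873  0.04435453  0.03      ]
 [ 0.54237314 -0.12722823  0.03      ]
 [ 0.37689621  0.04746057  0.03      ]
 [ 0.59301682 -0.23581772  0.03      ]
 [ 0.48633535  0.07087854  0.03      ]
 [ 0.51007472  0.28054176  0.03      ]
 [ 0.62735878  0.12601636  0.03      ]]
[[ 0.58431598 -0.21525238  0.03      ]
 [ 0.48802722  0.07409078  0.03      ]
 [ 0.51818401  0.26262507  0.03      ]]
[[351.02062559 552.27884716]] [[-304.73862569 -918.47147063]]
```

View pics/tt.png

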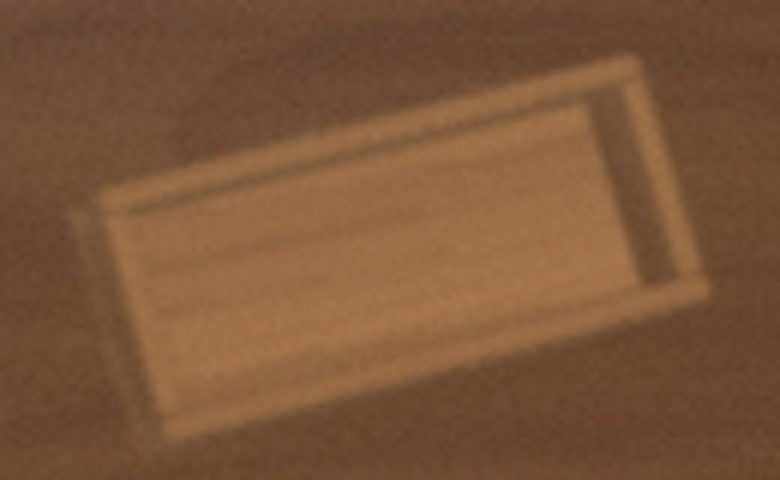

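View pics/to.png

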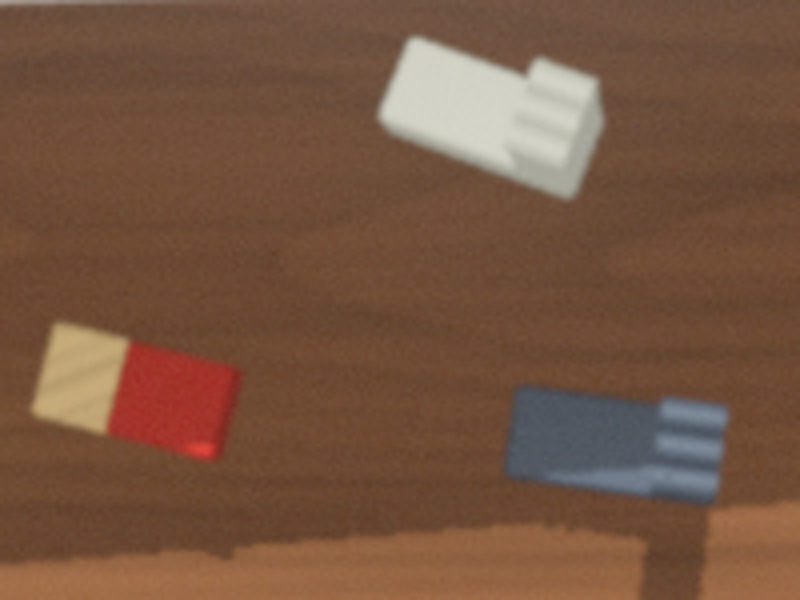

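View pics/so.png

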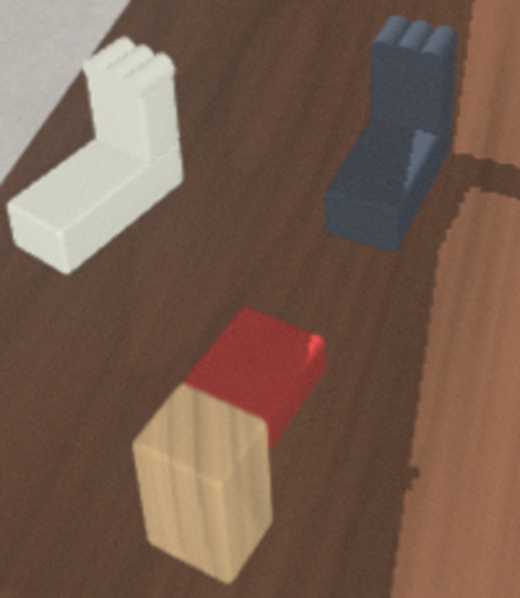

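```bash
python3 - <<'E'
from h import *
t=pickle.load(open("top0.pkl","rb"));s=pickle.load(open("side0.pkl","rb"))
def c(p,k,o): return (np.array(p,float)+.5)/k-.5+o
def show(n,P):
    e=np.diff(np.r_[P,P[:1]],axis=0)[:,:2]
    print(n,P.mean(0).round(4),"\n",P.round(4).tolist(),"len",np.linalg.norm(e,axis=1).round(4),"ang",np.degrees(np.arctan2(e[:,1],e[:,0])).round(1))
show("tray",onz(t,c([[100,190],[635,57],[708,293],[168,440]],6,[420,170]),.036))
show("wrist",onz(t,c([[55,322],[241,370],[217,460],[32,414]],4,[150,165]),.064))
show("wristside",onz(s,c([[245,310],[325,345],[222,480],[137,440]],2.6,[190,220]),.064))
show("slatehump",onz(t,c([[660,399],[727,405],[717,503],[650,492]],4,[150,165]),.080))
show("slatefoot",onz(t,c([[517,387],[505,475]],4,[150,165]),.03))
show("slatefoot bottom",onz(t,c([[505,475],[717,503]],4,[150,165]),.0))
show("slatefootside",onz(s,c([[328,188],[397,212]],2.6,[190,220]),.03))
show("slatefootside bottom",onz(s,c([[328,230],[393,250]],2.6,[190,220]),.0))
show("whitehump",onz(t,c([[540,58],[600,82],[565,165],[515,145]],4,[150,165]),.08))
show("whitefoot",onz(t,c([[415,38],[380,117]],4,[150,165]),.03))
# auto
hsv=cv2.cvtColor(t["img"],cv2.COLOR_BGR2HSV)
for i,(x,y) in enumerate([(480,210),(295,270),(322,275),(172,260),(195,265),(480,235)]): print(hsv[y,x])
E
```

```text
tray [ 0.5916 -0.2472  0.036 ] 
 [[0.6084, -0.1574, 0.036], [0.6463, -0.3206, 0.036], [0.5757, -0.3373, 0.036], [0.5358, -0.1734, 0.036]] len [0.1675 0.0726 0.1687 0.0744] ang [ -76.9 -166.7  103.7   12.4]
wrist [0.5085 0.27   0.064 ] 
 [[0.5378, 0.3047, 0.064], [0.5166, 0.2259, 0.064], [0.4798, 0.2357, 0.064], [0.4997, 0.3138, 0.064]] len [0.0816 0.0381 0.0806 0.0392] ang [-105.1  165.1   75.7  -13.5]
wristside [0.5071 0.2749 0.064 ] 
 [[0.5151, 0.2346, 0.064], [0.4789, 0.2451, 0.064], [0.4995, 0.3144, 0.064], [0.535, 0.3055, 0.064]] len [0.0376 0.0723 0.0365 0.0737] ang [ 163.8   73.4  -14.  -105.7]
slatehump [0.4804 0.0428 0.08  ] 
 [[0.5008, 0.0538, 0.08], [0.4979, 0.0271, 0.08], [0.459, 0.0319, 0.08], [0.4639, 0.0584, 0.08]] len [0.0268 0.0391 0.0269 0.0372] ang [-96.2 173.   79.7  -7.1]
slatefoot [0.4916 0.1177 0.03  ] 
 [[0.5103, 0.115, 0.03], [0.473, 0.1205, 0.03]] len [0.0377 0.0377] ang [171.7  -8.3]
slatefoot bottom [0.4669 0.0768 0.    ] 
 [[0.4738, 0.1231, 0.0], [0.46, 0.0304, 0.0]] len [0.0938 0.0938] ang [-98.5  81.5]
slatefootside [0.4907 0.12   0.03  ] 
 [[0.5092, 0.1152, 0.03], [0.4723, 0.1248, 0.03]] len [0.0382 0.0382] ang [165.4 -14.6]
slatefootside bottom [0.4921 0.117  0.    ] 
 [[0.5098, 0.1136, 0.0], [0.4744, 0.1204, 0.0]] len [0.0361 0.0361] ang [169.2 -10.8]
whitehump [0.6181 0.0945 0.08  ] 
 [[0.6409, 0.1004, 0.08], [0.6304, 0.076, 0.08], [0.5963, 0.0906, 0.08], [0.6049, 0.1109, 0.08]] len [0.0266 0.0371 0.022  0.0375] ang [-113.4  156.8   66.8  -16.2]
whitefoot [0.6461 0.1661 0.03  ] 
 [[0.6635, 0.1585, 0.03], [0.6286, 0.1737, 0.03]] len [0.0381 0.0381] ang [156.4 -23.6]
[ 14 138 155]
[111  42  97]
[108  47 142]
[ 19  99 195]
[  1 188 164]
[ 13 141 127]
```

```bash
cat >> h.py <<'E'
def to(p,yaw):
    """remaining delta in tool units to TCP p, pointing down, tool y at yaw deg (mod 180)"""
    from rig import observe
    s=observe();Rc=rot(s["tool_rot"]).as_matrix()
    best=None
    for y in (yaw,yaw+180):
        a=np.radians(y);x=np.array([0,0,-1.]);yy=np.array([np.cos(a),np.sin(a),0]);T=np.c_[x,yy,np.cross(x,yy)]
        rv=R.from_matrix(Rc.T@T).as_rotvec()
        if best is None or np.linalg.norm(rv)<np.linalg.norm(best): best=rv
    d=Rc.T@(np.array(p)-s["position"])
    print("t",round(s["time_s"],2),"pos",s["position"].round(4),"tooly",Rc[:,1].round(3),"toolz",Rc[:,2].round(3),"open",round(s["opening"],4),"F",s["wrist_force"].round(1),"j",s["joints"].round(2))
    print("shift units",(d/.12).round(3),"turn units",(best/np.pi).round(4),"min rows",(np.linalg.norm(d)/.0417).round(1),(np.degrees(np.linalg.norm(best))/7.16).round(1))
E
python3 -c "
from h import *
to([.4804,.0428,.2],-8.1)"
```

```text
t 0.1 pos [0.257  0.6237 0.2011] tooly [ 0.381  0.925 -0.001] toolz [ 0.925 -0.381  0.   ] open 0.0853 F [ 0.8 -0.  -0.8] j [-1.26  0.58  0.02  1.44 -0.01  1.13 -0.06]
shift units [ 0.015 -3.767  3.565] turn units [4.206e-01 3.000e-04 4.000e-04] min rows 14.9 10.6
```

>>> arm_command --moves '[[[0,0,0],[0.039,0,0]],[[0,0,0],[0.039,0,0]],[[0,0,0],[0.039,0,0]],[[0,0,0],[0.039,0,0]],[[0,0,0],[0.039,0,0]],[[0,0,0],[0.039,0,0]],[[0,0,0],[0.039,0,0]],[[0,0,0],[0.039,0,0]],[[0,0,0],[0.039,0,0]],[[0,0,0],[0.039,0,0]],[[0,0,0],[0.031,0,0]]]' --claw 1 --newtons 90

```text
time_s: 1.02
position: [0.2557, 0.6206, 0.1957]
tool_rot: [-0.457, -0.538, -0.453, 0.545]
wrist_force: [-0.2, -0.8, 1.0]
opening: 0.0852
```

```bash
python3 -c "
from h import *
to([.4804,.0428,.2],-8.1)"
```

```text
t 1.02 pos [0.2557 0.6206 0.1957] tooly [ 0.985 -0.172 -0.003] toolz [-0.172 -0.985  0.011] open 0.0852 F [-0.2 -0.8  1. ] j [-1.47  0.61  0.39  1.45 -0.24  1.14 -1.21]
shift units [0.007 2.674 4.421] turn units [-0.0101  0.0036  0.0009] min rows 14.9 0.3
```

>>> arm_command --moves '[[[0,0.17,0.28],[0,0,0]],[[0,0.17,0.28],[0,0,0]],[[0,0.17,0.28],[0,0,0]],[[0,0.17,0.28],[0,0,0]],[[0,0.17,0.28],[0,0,0]],[[0,0.17,0.28],[0,0,0]],[[0,0.17,0.28],[0,0,0]],[[0,0.17,0.28],[0,0,0]],[[0,0.17,0.28],[0,0,0]],[[0,0.17,0.28],[0,0,0]],[[0,0.17,0.28],[0,0,0]],[[0,0.17,0.28],[0,0,0]],[[0,0.17,0.28],[0,0,0]],[[0,0.17,0.28],[0,0,0]]]'

```text
time_s: 2.18
position: [0.4533, 0.0938, 0.1943]
tool_rot: [-0.459, -0.533, -0.457, 0.544]
wrist_force: [0.7, 0.2, 0.9]
opening: 0.0853
```

```bash
python3 -c "
from h import *
to([.4804,.0428,.14],-8.1)"
```

```text
t 2.18 pos [0.4533 0.0938 0.1943] tooly [ 0.987 -0.16  -0.008] toolz [-0.16  -0.987  0.015] open 0.0853 F [0.7 0.2 0.9] j [-0.69  0.31  0.5   1.99 -0.17  0.9  -0.26]
shift units [0.456 0.295 0.377] turn units [-0.0062  0.0047  0.0026] min rows 1.9 0.2
```

>>> arm_command --moves '[[[0.15,0.1,0.13],[-0.003,0.002,0.001]],[[0.15,0.1,0.13],[-0.003,0.002,0.001]],[[0.15,0.1,0.12],[0,0,0]],[[0,0,0],[0,0,0]]]'

```text
time_s: 2.52
position: [0.4856, 0.0305, 0.1402]
tool_rot: [0.462, 0.537, 0.459, -0.536]
wrist_force: [-0.1, -0.1, 0.3]
opening: 0.0852
```

```bash
python3 - <<'E'
from h import *
to([.4804,.0428,.043],-8.1)
from rig import grab_frame
f=grab_frame("side");cv2.imwrite("pics/s1.png",f["img"])
f=grab_frame("top");cv2.imwrite("pics/t1.png",f["img"][150:350,200:450].repeat(3,0).repeat(3,1))
E
```

```text
t 2.52 pos [0.4856 0.0305 0.1402] tooly [ 0.988 -0.152  0.004] toolz [-0.152 -0.988  0.003] open 0.0852 F [-0.1 -0.1  0.3] j [-0.5   0.41  0.47  2.02 -0.26  0.77 -0.03]
shift units [ 0.81  -0.062 -0.097] turn units [-0.0036  0.0009 -0.0013] min rows 2.4 0.1
```

View pics/s1.png

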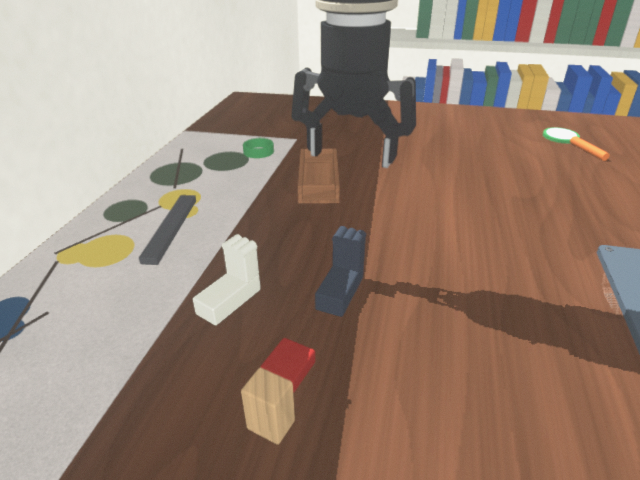

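View pics/t1.png

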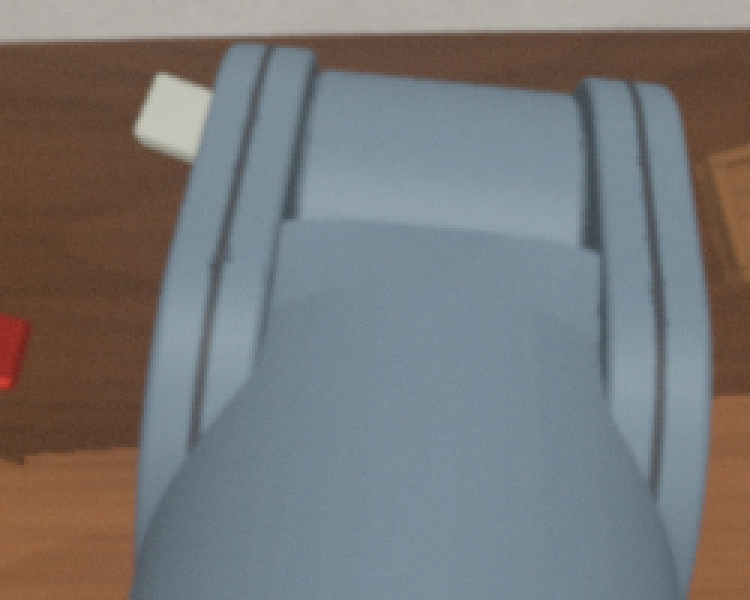

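```bash
python3 - <<'E'
from h import *
s=pickle.load(open("side0.pkl","rb"))
a=np.array([.4856,.0305,.14]);y=np.array([.988,-.152,.004])
print(proj(s,[a,a+.0425*y+[0,0,.013],a-.0425*y+[0,0,.013],[.4804,.0428,.082]]))
E
```

```text
[[347.91171472 188.85088104]
 [317.64129252 174.52376356]
 [380.26007281 185.59125776]
 [348.79729156 231.52240526]]
```

```bash
python3 - <<'E'
from h import *
i=cv2.imread("pics/s1.png")[60:210,270:440]
cv2.imwrite("pics/s1z.png",cv2.resize(i,None,fx=4,fy=4,interpolation=cv2.INTER_CUBIC))
E
```

```text
(no output)
```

View pics/s1z.png

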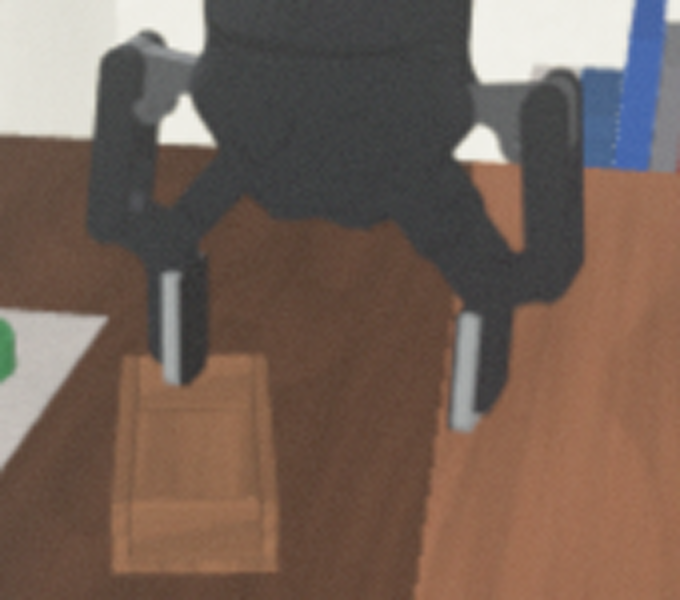

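```bash
python3 - <<'E'
from h import *
from rig import observe
from scipy.optimize import least_squares
s=pickle.load(open("side0.pkl","rb"))
a=np.array([.4856,.0305,.14]);y=np.array([.988,-.152,0]);z=np.array([-.152,-.988,0])
print(proj(s,[a+[0,0,h] for h in(.073,.09,.11)]))
obs=np.array([[270+182/4,60+383/4],[270+455/4,60+430/4]])
for g in (.0425,.045):
  r=least_squares(lambda p:(proj(s,[p+g*y-.011*z,p-g*y-.011*z])-obs).ravel(),a,x_scale=.01)
  print(r.x.round(4),r.fun.round(1))
print(observe()["position"])
# flange flat ring: top white ring px
E
```

```text
[[349.67918011 135.74151088]
 [350.11959868 122.28362787]
 [350.65249039 105.87376556]]
[0.4787 0.0521 0.1941] [-0.1  0.5  0.1 -0.4]
[0.4835 0.0229 0.1804] [-0.1  0.5  0.1 -0.4]
[0.48516783 0.03337482 0.14197131]
```

>>> arm_command --moves '[[[0.12,-0.02,-0.03],[-0.003,0,0]],[[0.12,-0.02,-0.03],[0,0,0]],[[0.1,-0.02,-0.03],[0,0,0]],[[0.1,0,0],[0,0,0]],[[0,0,0],[0,0,0]]]'

```text
time_s: 3.03
position: [0.48, 0.052, 0.0907]
tool_rot: [0.467, 0.535, 0.464, -0.53]
wrist_force: [-1.4, 0.0, 0.8]
opening: 0.085
```

```bash
python3 - <<'E'
from h import *
to([.4804,.0428,.043],-8.1)
from rig import grab_frame
f=grab_frame("side");i=f["img"][90:330,250:450]
cv2.imwrite("pics/s2z.png",cv2.resize(i,None,fx=2.5,fy=2.5,interpolation=cv2.INTER_CUBIC))
to([.4804,.0428,.043],-8.1)
E
```

```text
t 3.03 pos [0.48   0.052  0.0907] tooly [ 0.991 -0.134  0.007] toolz [-0.134 -0.991 -0.003] open 0.085 F [-1.4  0.   0.8] j [-0.49  0.47  0.41  2.09 -0.31  0.63  0.  ]
shift units [0.397 0.01  0.077] turn units [ 0.0023 -0.0011 -0.0024] min rows 1.2 0.1
t 3.08 pos [0.4805 0.0522 0.0916] tooly [ 0.991 -0.134  0.008] toolz [-0.134 -0.991 -0.004] open 0.0855 F [-0.5  0.5  0.3] j [-0.49  0.47  0.41  2.09 -0.31  0.63 -0.  ]
shift units [0.405 0.006 0.079] turn units [ 0.0023 -0.0013 -0.0026] min rows 1.2 0.1
```

View pics/s2z.png

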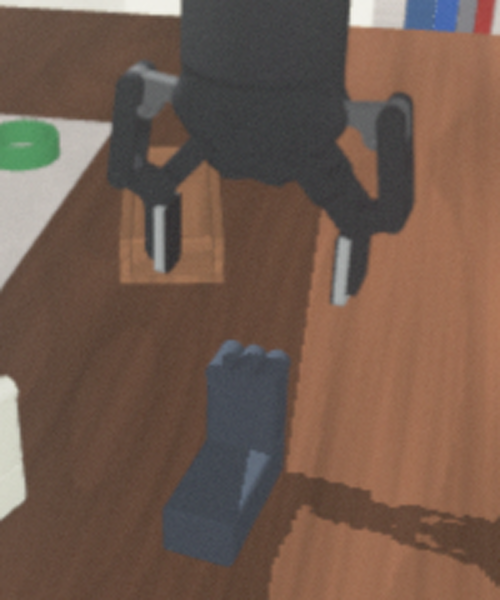

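>>> arm_command --moves '[[[0.13,0,0.04],[0,0,0]],[[0.13,0,0.03],[0.001,0,-0.002]],[[0.13,0,0],[0,0,0]],[[0,0,0],[0,0,0]]]'

```text
time_s: 3.42
position: [0.4824, 0.0482, 0.0483]
tool_rot: [0.466, 0.536, 0.466, -0.528]
wrist_force: [-0.7, 0.5, 0.0]
opening: 0.0853
```

```bash
python3 - <<'E'
from h import *
to([.4804,.0428,.043],-8.1)
from rig import grab_frame
f=grab_frame("side");i=f["img"][90:330,250:450]
cv2.imwrite("pics/s3z.png",cv2.resize(i,None,fx=2.5,fy=2.5,interpolation=cv2.INTER_CUBIC))
E
```

```text
t 3.42 pos [0.4824 0.0482 0.0483] tooly [ 0.991 -0.131  0.008] toolz [-0.131 -0.991 -0.008] open 0.0853 F [-0.7  0.5  0. ] j [-0.43  0.54  0.35  2.13 -0.37  0.52  0.06]
shift units [ 0.044 -0.011  0.047] turn units [ 0.0031 -0.0026 -0.0025] min rows 0.2 0.1
```

View pics/s3z.png

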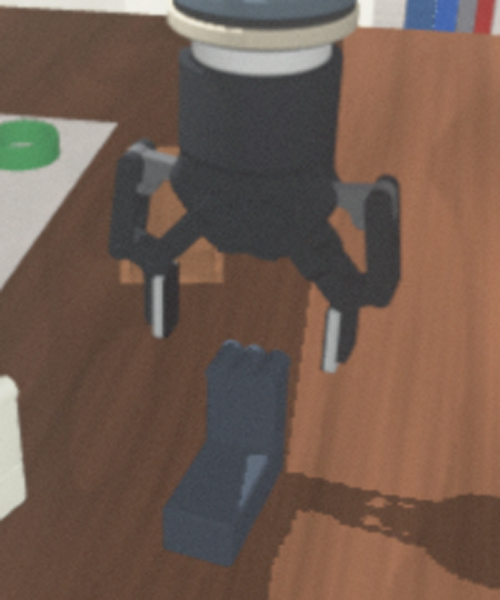

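>>> arm_command --moves '[[[0.1,0,0.04],[0.002,-0.001,-0.001]],[[0.1,0,0.02],[0.001,-0.001,-0.001]],[[0,0,0],[0,0,0]]]' --claw 0.62

```text
time_s: 3.72
position: [0.4845, 0.042, 0.0271]
tool_rot: [0.465, 0.537, 0.463, -0.531]
wrist_force: [-0.5, 0.2, 0.5]
opening: 0.0533
```

```bash
python3 - <<'E'
from h import *
to([.4804,.0428,.043],-8.1)
from rig import grab_frame
f=grab_frame("side");i=f["img"][170:300,290:410]
pickle.dump(f,open("s4.pkl","wb"))
cv2.imwrite("pics/s4z.png",cv2.resize(i,None,fx=4.5,fy=4.5,interpolation=cv2.INTER_CUBIC))
E
```

```text
t 3.72 pos [0.4845 0.042  0.0271] tooly [ 0.99  -0.14   0.007] toolz [-0.14  -0.99  -0.004] open 0.0533 F [-0.5  0.2  0.5] j [-0.4   0.58  0.32  2.14 -0.39  0.47  0.08]
shift units [-0.133 -0.034 -0.002] turn units [ 0.0003 -0.0013 -0.0023] min rows 0.4 0.1
```

View pics/s4z.png

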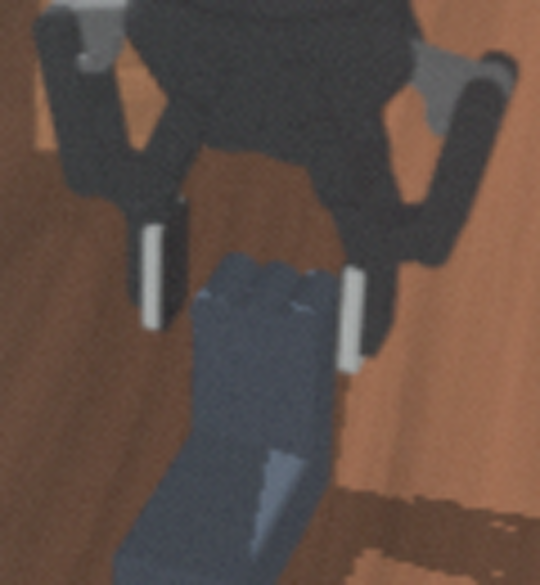

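```bash
python3 - <<'E'
from h import *
from scipy.optimize import least_squares
f=pickle.load(open("s4.pkl","rb"))
c=lambda p:(np.array(p,float)+.5)/4.5-.5+[290,170]
y=np.array([.99,-.14,0.007]);z=np.array([-.14,-.99,-.004])
obs=c([[163,328],[339,372]])
for g in (.0533,.0543,.056):
  r=least_squares(lambda p:(proj(f,[p+g/2*y-.011*z,p-g/2*y-.011*z])-obs).ravel(),[.48,.04,.05],x_scale=.01)
  print(g,r.x.round(4),r.fun.round(1))
# upright front face edges & tops
P=[.4845,.042,.0271]
for yy in(.03,.042):
 for h in (.035,.05,.06): print(yy,h,(proj(f,[np.array([.4845,yy,h])-.011*z])-[290,170])*4.5)
i=cv2.cvtColor(f["img"],cv2.COLOR_BGR2GRAY)
for r in (236,238,240): print(i[r,315:375].tolist())
E
```

```text
0.0533 [0.4772 0.0681 0.0811] [-0.1  0.5  0.1 -0.5]
0.0543 [0.4787 0.0591 0.0746] [-0.1  0.5  0.1 -0.5]
0.056 [0.4812 0.0438 0.0636] [-0.1  0.5  0.1 -0.5]
0.03 0.035 [[243.17952067 396.14680169]]
0.03 0.05 [[244.44039477 357.34127666]]
0.03 0.06 [[245.29655942 330.89850003]]
0.042 0.035 [[236.00615799 418.75153707]]
0.042 0.05 [[237.19318802 379.66639663]]
0.042 0.06 [[237.99939737 353.02323756]]
[73, 76, 72, 69, 63, 67, 103, 157, 166, 155, 107, 62, 51, 56, 51, 55, 69, 75, 83, 79, 82, 79, 75, 80, 81, 72, 71, 70, 69, 67, 69, 71, 72, 72, 74, 74, 72, 72, 73, 69, 69, 71, 71, 74, 71, 74, 71, 77, 69, 69, 90, 136, 163, 167, 159, 125, 72, 61, 62, 62]
[71, 73, 75, 73, 74, 77, 107, 157, 166, 152, 102, 62, 47, 49, 51, 61, 73, 73, 75, 74, 77, 71, 72, 74, 74, 77, 72, 74, 71, 70, 76, 75, 74, 68, 73, 72, 70, 67, 69, 70, 84, 97, 92, 89, 76, 70, 74, 71, 70, 73, 98, 150, 163, 165, 154, 114, 68, 62, 61, 60]
[72, 74, 75, 76, 75, 80, 111, 156, 166, 153, 103, 59, 49, 58, 66, 78, 77, 78, 75, 74, 74, 74, 74, 71, 75, 70, 73, 72, 75, 74, 73, 73, 75, 73, 74, 74, 73, 75, 70, 75, 74, 74, 75, 72, 72, 71, 71, 66, 68, 69, 104, 154, 165, 165, 150, 108, 67, 64, 60, 62]
```

>>> arm_command --moves '[[[0.07,-0.03,0],[0,-0.001,-0.002]],[[0,0,0],[0,0,0]]]'

```text
time_s: 3.93
position: [0.4813, 0.0427, 0.0192]
tool_rot: [0.464, 0.535, 0.464, -0.533]
wrist_force: [-0.3, 0.5, -0.4]
opening: 0.0529
```

>>> arm_command --moves '[[[0,0,0],[0,0,0]],[[0,0,0],[0,0,0]],[[0,0,0],[0,0,0]],[[0,0,0],[0,0,0]],[[0,0,0],[0,0,0]],[[0,0,0],[0,0,0]]]' --claw 0 --newtons 90

```text
time_s: 4.43
position: [0.4809, 0.043, 0.0195]
tool_rot: [0.464, 0.534, 0.464, -0.533]
wrist_force: [0.1, 0.8, -2.0]
opening: 0.0386
```

```bash
python3 - <<'E'
from h import *
to([.4804,.0428,.15],-8.1)
from rig import grab_frame
f=grab_frame("side");i=f["img"][170:310,290:410]
cv2.imwrite("pics/s5z.png",cv2.resize(i,None,fx=4.2,fy=4.2,interpolation=cv2.INTER_CUBIC))
E
```

```text
t 4.43 pos [0.4809 0.043  0.0195] tooly [ 0.99  -0.14   0.001] toolz [-0.14  -0.99  -0.001] open 0.0386 F [ 0.1  0.8 -2. ] j [-0.4   0.59  0.31  2.15 -0.4   0.46  0.09]
shift units [-1.088 -0.003  0.   ] turn units [ 0.0003 -0.0004 -0.0003] min rows 3.1 0.0
```

View pics/s5z.png

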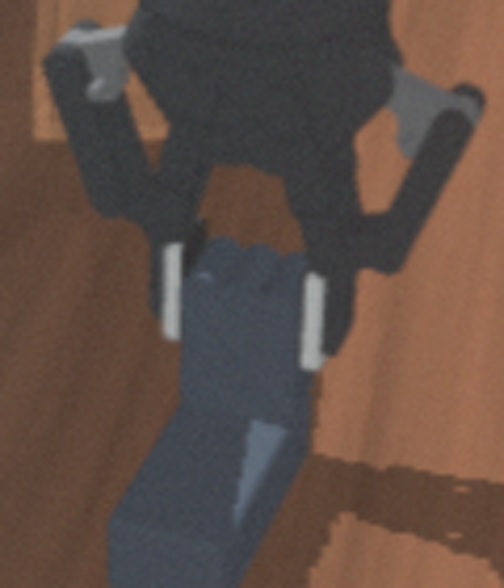

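>>> arm_command --moves '[[[-0.12,0,0],[0,0,0]],[[-0.25,0,0],[0,0,0]],[[-0.25,0,0],[0,0,0]],[[-0.25,0,0],[0,0,0]],[[-0.2,0,0],[0,0,0]],[[0,0,0],[0,0,0]]]'

```text
time_s: 4.98
position: [0.4785, 0.0417, 0.1512]
tool_rot: [-0.462, -0.532, -0.464, 0.536]
wrist_force: [1.2, 0.7, -3.4]
opening: 0.0387
```

```bash
python3 - <<'E'
from h import *
to([.6053,-.3056,.14],13.2)
from rig import grab_frame
f=grab_frame("side");cv2.imwrite("pics/s6.png",f["img"])
s=pickle.load(open("side0.pkl","rb"))
cv2.imwrite("pics/s0t.png",cv2.resize(s["img"][135:215,280:360],None,fx=7,fy=7,interpolation=cv2.INTER_CUBIC))
E
```

```text
t 4.98 pos [0.4785 0.0417 0.1512] tooly [ 0.99  -0.141 -0.006] toolz [-0.141 -0.99   0.002] open 0.0387 F [ 1.2  0.7 -3.4] j [-0.53  0.39  0.48  2.01 -0.25  0.8  -0.05]
shift units [0.09  1.456 2.716] turn units [-0.1184  0.0002  0.002 ] min rows 8.9 3.0
```

View pics/s6.png

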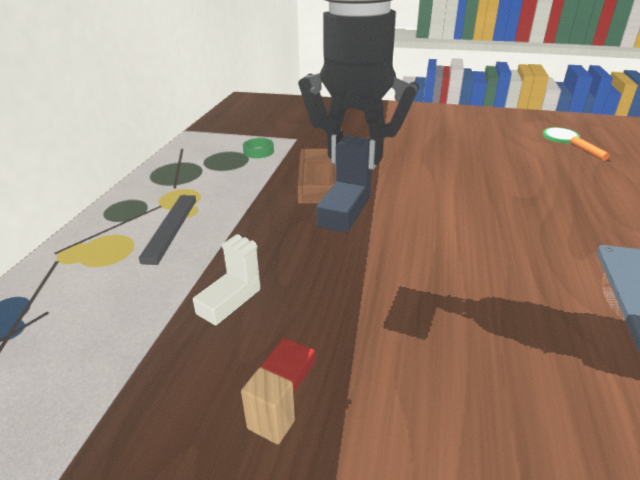

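View pics/s0t.png

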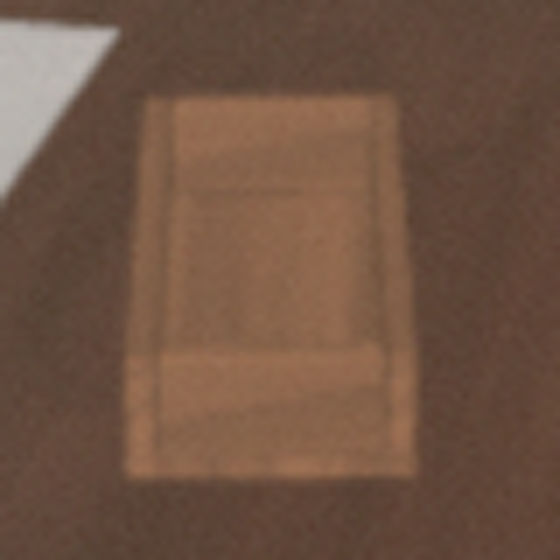

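```bash
python3 - <<'E'
from h import *
s=pickle.load(open("side0.pkl","rb"))
c=lambda p:(np.array(p,float)+.5)/7-.5+[280,135]
P=onz(s,c([[126,352],[416,352],[398,93],[144,93]]),.036);print(P.round(4),P.mean(0))
Q=onz(s,c([[126,478],[416,477]]),0);print(Q.round(4))
u=np.array([np.cos(np.radians(103.2)),np.sin(np.radians(103.2))]);v=np.array([u[1],-u[0]])
C=np.array([.5916,-.2472]);print([ (C+a*.038*v+b*.085*u).round(4) for a,b in((1,1),(-1,1),(-1,-1),(1,-1))])
E
```

```text
[[ 0.6086 -0.1571  0.036 ]
 [ 0.5354 -0.173   0.036 ]
 [ 0.5728 -0.3355  0.036 ]
 [ 0.6478 -0.32    0.036 ]] [ 0.5911283  -0.24640178  0.036     ]
[[ 0.609  -0.1542  0.    ]
 [ 0.5343 -0.1712  0.    ]]
[array([ 0.6092, -0.1558]), array([ 0.5352, -0.1731]), array([ 0.574 , -0.3386]), array([ 0.648 , -0.3213])]
```

>>> arm_command --moves '[[[0,0,0],[-0.039,0,0]],[[0,0,0],[-0.039,0,0]],[[0,0,0],[-0.038,0,0]],[[0,0,0],[0,0,0]]]'

```text
time_s: 5.37
position: [0.4753, 0.0429, 0.1459]
tool_rot: [0.553, 0.434, 0.559, -0.439]
wrist_force: [-0.2, -0.0, -2.6]
opening: 0.0387
```

```bash
python3 - <<'E'
from h import *
to([.6052,-.3052,.14],13.2)
E
```

```text
t 5.37 pos [0.4753 0.0429 0.1459] tooly [ 0.971  0.238 -0.011] toolz [ 0.238 -0.971 -0.002] open 0.0387 F [-0.2 -0.  -2.6] j [-0.45  0.38  0.37  2.02 -0.19  0.79  0.27]
shift units [0.04  0.362 3.075] turn units [ 0.0031 -0.0005  0.0036] min rows 8.9 0.1
```

>>> arm_command --moves '[[[-0.01,0.02,0.12],[0,0,0]],[[-0.01,0.03,0.28],[0,0,0]],[[0,0.04,0.28],[0.001,0,0.001]],[[0,0.04,0.28],[0.001,0,0.001]],[[0,0.04,0.28],[0,0,0.001]],[[0,0.04,0.28],[0,0,0]],[[0,0.04,0.28],[0,0,0]],[[0,0.03,0.28],[0,0,0]],[[0,0.03,0.28],[0,0,0]],[[0,0.03,0.28],[0,0,0]],[[0,0.02,0.2],[0,0,0]],[[0,0,0.1],[0,0,0]],[[0,0,0],[0,0,0]]]'

```text
time_s: 6.45
position: [0.5898, -0.3025, 0.1237]
tool_rot: [0.535, 0.447, 0.555, -0.454]
wrist_force: [0.3, -0.0, -2.9]
opening: 0.0388
```

```bash
python3 - <<'E'
from h import *
to([.6052,-.3052,.11],13.2)
E
```

```text
t 6.45 pos [ 0.5898 -0.3025  0.1237] tooly [ 0.982  0.188 -0.025] toolz [ 0.187 -0.982 -0.015] open 0.0388 F [ 0.3 -0.  -2.9] j [ 0.2   0.67  0.35  1.55 -0.25  1.    0.82]
shift units [0.111 0.125 0.048] turn units [-0.0133 -0.0048  0.008 ] min rows 0.5 0.4
```

>>> arm_command --moves '[[[0.04,0.07,0.03],[-0.007,-0.003,0.005]],[[0.04,0.06,0.02],[-0.006,-0.002,0.003]],[[0,0,0],[0,0,0]],[[0,0,0],[0,0,0]]]'

```text
time_s: 6.78
position: [0.6045, -0.3012, 0.1089]
tool_rot: [0.551, 0.441, 0.555, -0.441]
wrist_force: [0.3, -0.0, -1.8]
opening: 0.0384
```

```bash
python3 - <<'E'
from h import *
to([.6052,-.3052,.08],13.2)
from rig import grab_frame
f=grab_frame("top");i=f["img"][140:280,400:580]
cv2.imwrite("pics/t7.png",cv2.resize(i,None,fx=4,fy=4,interpolation=cv2.INTER_CUBIC))
f=grab_frame("side");i=f["img"][80:220,260:400]
cv2.imwrite("pics/s7.png",cv2.resize(i,None,fx=4,fy=4,interpolation=cv2.INTER_CUBIC))
E
```

```text
t 6.78 pos [ 0.6045 -0.3012  0.1089] tooly [ 0.975  0.223 -0.004] toolz [ 0.223 -0.975 -0.005] open 0.0384 F [ 0.3 -0.  -1.8] j [ 0.2   0.69  0.33  1.55 -0.26  0.96  0.84]
shift units [ 0.241 -0.     0.035] turn units [-0.0019 -0.0017  0.0012] min rows 0.7 0.1
```

View pics/t7.png

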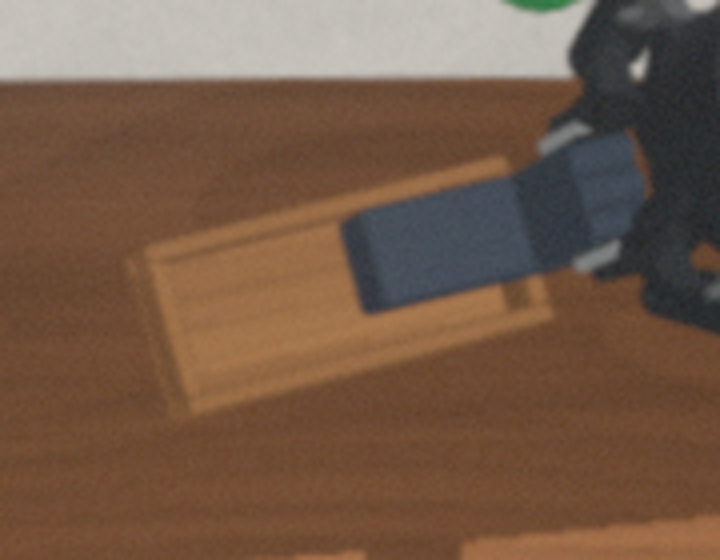

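View pics/s7.png

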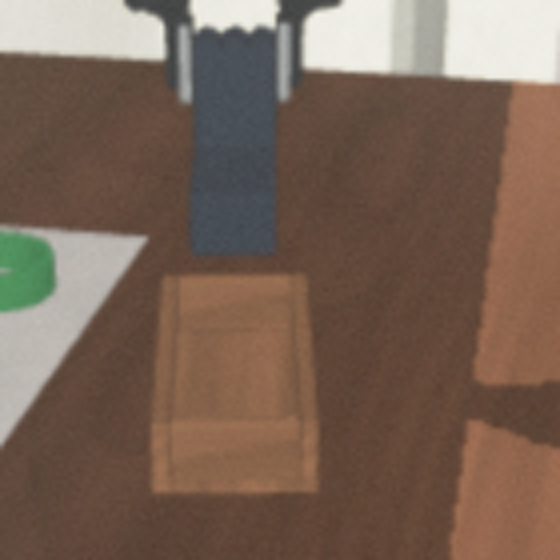

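```bash
cat >> h.py <<'E'
def tri(f,a,g,b):
    d1=ray(f,[a])[0];d2=ray(g,[b])[0];o1=np.array(f["origin"]);o2=np.array(g["origin"])
    k=np.linalg.lstsq(np.c_[d1,-d2],o2-o1,rcond=None)[0]
    p,q=o1+k[0]*d1,o2+k[1]*d2
    return (p+q)/2,np.linalg.norm(p-q)
E
python3 - <<'E'
from h import *
t=pickle.load(open("top0.pkl","rb"));s=pickle.load(open("side0.pkl","rb"))
ct=lambda p:(np.array(p,float)+.5)/4-.5+[400,140]
cs=lambda p:(np.array(p,float)+.5)/4-.5+[260,80]
for a,b in(((342,222),(190,253)),((367,313),(276,255))): print(tri(t,ct(a),s,cs(b)))
u=np.array([np.cos(np.radians(103.2)),np.sin(np.radians(103.2))]);v=np.array([u[1],-u[0]])
for z in (.08,.089,.10):
  P=onz(t,[ct((342,222)),ct((367,313))],z)[:,:2];Q=onz(s,[cs((190,253)),cs((276,255))],z)[:,:2]
  for X in(P,Q):
    r=X-[.5915,-.2468];print(z,(r@v).round(4),(r@u).round(4))
E
```

```text
(array([ 0.60721511, -0.22572833,  0.08905478]), np.float64(0.00011125904399225615))
(array([ 0.56888462, -0.23420547,  0.08790233]), np.float64(0.001626760091594686))
0.08 [ 0.0211 -0.0178] [0.0134 0.0142]
0.08 [ 0.0208 -0.0203] [-0.0049 -0.0013]
0.089 [ 0.0201 -0.0184] [0.0169 0.0178]
0.089 [ 0.0202 -0.0199] [0.0168 0.0203]
0.1 [ 0.0187 -0.0192] [0.0213 0.0221]
0.1 [ 0.0194 -0.0193] [0.0432 0.0466]
```

>>> arm_command --moves '[[[0.12,0,0.01],[-0.001,-0.001,0]],[[0.12,0,0.01],[0,0,0]],[[0.12,0,0],[0,0,0]],[[0,0,0],[0,0,0]]]'

```text
time_s: 7.22
position: [0.6064, -0.301, 0.0676]
tool_rot: [0.554, 0.44, 0.554, -0.439]
wrist_force: [0.2, 0.2, -2.5]
opening: 0.0387
```

```bash
python3 - <<'E'
from h import *
to([.605,-.302,.027],13.2)
E
```

```text
t 7.22 pos [ 0.6064 -0.301   0.0676] tooly [ 0.974  0.227 -0.   ] toolz [ 0.227 -0.974 -0.001] open 0.0387 F [ 0.2  0.2 -2.5] j [ 0.21  0.73  0.32  1.59 -0.28  0.87  0.86]
shift units [ 0.339 -0.013  0.006] turn units [-0.0004 -0.0002  0.0001] min rows 1.0 0.0
```

>>> arm_command --moves '[[[0.1,-0.01,0.01],[0,0,0]],[[0.1,0,0.01],[0,0,0]],[[0.08,0,0],[0,0,0]],[[0.03,0,0],[0,0,0]],[[0.02,0,0],[0,0,0]],[[0,0,0],[0,0,0]]]'

```text
time_s: 7.72
position: [0.6066, -0.3031, 0.0265]
tool_rot: [0.554, 0.44, 0.554, -0.439]
wrist_force: [-0.7, -0.1, -2.9]
opening: 0.0388
```

```bash
python3 - <<'E'
from h import *
to([.605,-.302,.0255],13.2)
from rig import grab_frame
f=grab_frame("top");i=f["img"][140:280,400:580]
cv2.imwrite("pics/t8.png",cv2.resize(i,None,fx=4,fy=4,interpolation=cv2.INTER_CUBIC))
f=grab_frame("side");i=f["img"][80:220,260:400]
cv2.imwrite("pics/s8.png",cv2.resize(i,None,fx=4,fy=4,interpolation=cv2.INTER_CUBIC))
E
```

```text
t 7.72 pos [ 0.6066 -0.3031  0.0265] tooly [0.974 0.227 0.001] toolz [ 0.227 -0.974 -0.   ] open 0.0388 F [-0.7 -0.1 -2.9] j [ 0.23  0.78  0.3   1.62 -0.29  0.79  0.88]
shift units [ 0.008 -0.011 -0.012] turn units [-0.0003 -0.     -0.0004] min rows 0.1 0.0
```

View pics/t8.png

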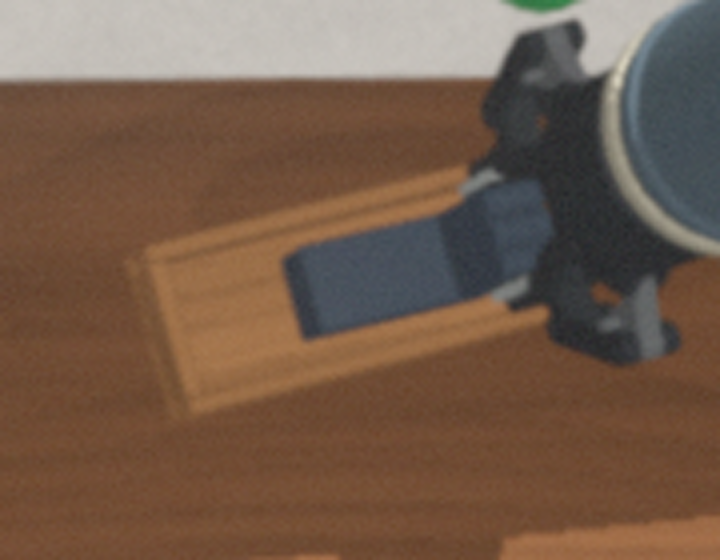

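View pics/s8.png

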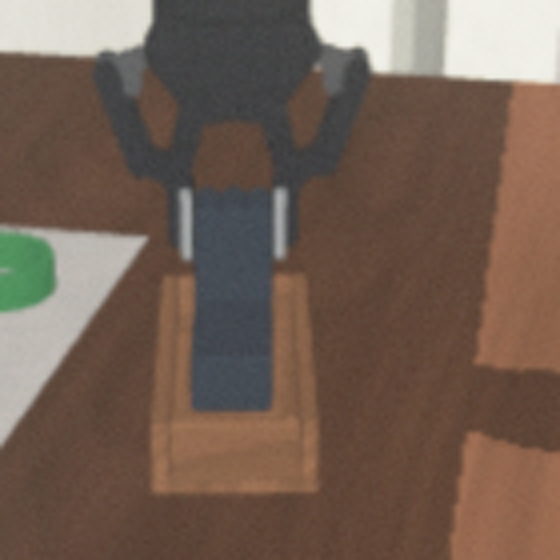

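>>> arm_command --moves '[[[0.01,0,0],[0,0,0]],[[0.01,0,0],[0,0,0]],[[0,0,0],[0,0,0]]]'

```text
time_s: 8.07
position: [0.6078, -0.3039, 0.026]
tool_rot: [0.555, 0.44, 0.553, -0.439]
wrist_force: [-0.3, 0.6, -2.5]
opening: 0.039
```

>>> arm_command --moves '[[[0,0,0],[0,0,0]],[[0,0,0],[0,0,0]],[[0,0,0],[0,0,0]],[[0,0,0],[0,0,0]]]' --claw 0.75

```text
time_s: 8.4
position: [0.609, -0.3046, 0.0277]
tool_rot: [0.556, 0.44, 0.551, -0.439]
wrist_force: [0.5, -0.4, 0.4]
opening: 0.0644
```

```bash
python3 - <<'E'
from h import *
to([.605,-.302,.15],13.2)
E
```

```text
t 8.4 pos [ 0.609  -0.3046  0.0277] tooly [0.974 0.227 0.006] toolz [ 0.227 -0.974  0.004] open 0.0644 F [ 0.5 -0.4  0.4] j [ 0.23  0.78  0.3   1.62 -0.29  0.79  0.88]
shift units [-1.019 -0.021 -0.024] turn units [-0.0003  0.0013 -0.002 ] min rows 2.9 0.1
```

>>> arm_command --moves '[[[-0.12,0,0],[0,0,0]],[[-0.25,0,0],[0,0,0]],[[-0.3,0,0],[0,0,0]],[[-0.3,0,0],[0,0,0]],[[-0.3,0,0],[0,0,0]],[[0,0,0],[0,0,0]]]' --claw 1

```text
time_s: 8.9
position: [0.6065, -0.3038, 0.1847]
tool_rot: [0.555, 0.44, 0.553, -0.439]
wrist_force: [1.3, -1.2, 0.8]
opening: 0.0852
```

```bash
python3 - <<'E'
from h import *
# grip point on wrist rest: y+17 from centre
C=np.array([.5085,.270]);u=np.array([np.cos(np.radians(75.3)),np.sin(np.radians(75.3))])
g=C+.017*u;print("grip",g)
to([g[0],g[1],.18],-14.7)
from rig import grab_frame
f=grab_frame("side");i=f["img"][80:220,260:400]
cv2.imwrite("pics/s9.png",cv2.resize(i,None,fx=4,fy=4,interpolation=cv2.INTER_CUBIC))
E
```

```text
grip [0.51281389 0.28644355]
t 8.9 pos [ 0.6065 -0.3038  0.1847] tooly [0.974 0.227 0.002] toolz [ 0.227 -0.974  0.001] open 0.0852 F [ 1.3 -1.2  0.8] j [ 0.19  0.62  0.36  1.46 -0.23  1.1   0.83]
shift units [ 0.033  0.355 -4.968] turn units [ 0.1545  0.0003 -0.0008] min rows 14.3 3.9
```

View pics/s9.png

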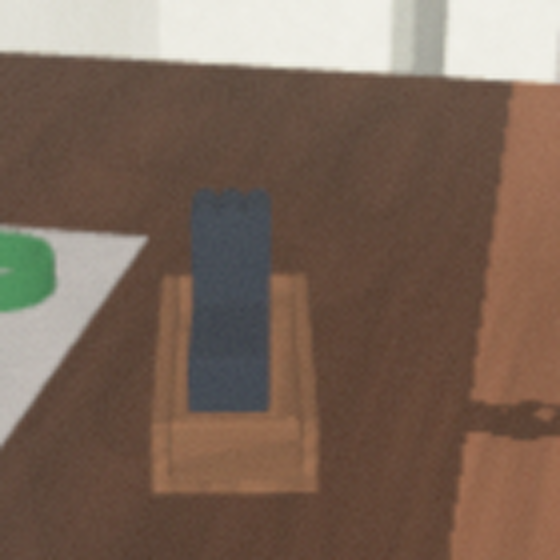

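>>> arm_command --moves '[[[0,0.02,-0.2],[0,0,0]],[[0,0.02,-0.3],[0,0,0]],[[0,0.02,-0.32],[0,0,0]],[[0,0.02,-0.32],[0,0,0]],[[0,0.02,-0.32],[0,0,0]],[[0,0.02,-0.32],[0,0,0]],[[0,0.02,-0.32],[0,0,0]],[[0,0.02,-0.32],[0,0,0]],[[0,0.02,-0.32],[0,0,0]],[[0,0.02,-0.32],[0,0,0]],[[0,0.02,-0.32],[0,0,0]],[[0,0.02,-0.32],[0,0,0]],[[0,0.02,-0.32],[0,0,0]],[[0,0.02,-0.32],[0,0,0]],[[0,0.02,-0.3],[0,0,0]],[[0,0,0],[0.039,0,0]],[[0,0,0],[0.039,0,0]],[[0,0,0],[0.039,0,0]],[[0,0,0],[0.038,0,0]],[[0,0,0],[0,0,0]]]'

```text
time_s: 10.62
position: [0.5, 0.2745, 0.1644]
tool_rot: [-0.425, -0.559, -0.428, 0.569]
wrist_force: [0.0, 0.2, -0.5]
opening: 0.0854
```

```bash
python3 - <<'E'
from h import *
to([.5128,.2864,.12],-14.7)
from rig import grab_frame
f=grab_frame("top");cv2.imwrite("pics/t10.png",f["img"])
E
```

```text
t 10.62 pos [0.5    0.2745 0.1644] tooly [ 0.962 -0.273 -0.013] toolz [-0.273 -0.962  0.01 ] open 0.0854 F [ 0.   0.2 -0.5] j [-0.9   0.51  0.49  1.77 -0.29  0.95 -0.57]
shift units [ 0.368  0.081 -0.128] turn units [-0.0062  0.0031  0.004 ] min rows 1.1 0.2
```

View pics/t10.png

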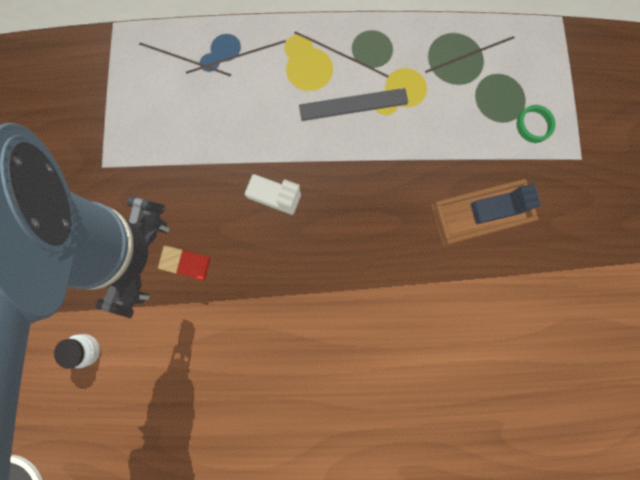

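>>> arm_command --moves '[[[0.12,0.04,-0.06],[-0.003,0.002,0.002]],[[0.12,0.04,-0.06],[-0.003,0.001,0.002]],[[0.12,0,0],[0,0,0]],[[0,0,0],[0,0,0]]]'

```text
time_s: 11.0
position: [0.5131, 0.2853, 0.119]
tool_rot: [0.439, 0.555, 0.439, -0.554]
wrist_force: [-1.3, 0.9, 0.0]
opening: 0.0853
```

```bash
python3 - <<'E'
from h import *
to([.5128,.2864,.03],-14.7)
E
```

```text
t 11.0 pos [0.5131 0.2853 0.119 ] tooly [ 0.973 -0.229  0.001] toolz [-0.229 -0.973 -0.   ] open 0.0853 F [-1.3  0.9  0. ] j [-0.87  0.57  0.45  1.79 -0.32  0.85 -0.5 ]
shift units [ 0.742 -0.005 -0.008] turn units [ 0.008  -0.     -0.0003] min rows 2.1 0.2
```

>>> arm_command --moves '[[[0.2,0,0],[0.006,0,0]],[[0.2,0,0],[0.002,0,0]],[[0.2,0,0],[0,0,0]],[[0.1,0,0],[0,0,0]],[[0,0,0],[0,0,0]]]' --claw 0.65

```text
time_s: 11.42
position: [0.5149, 0.2846, 0.0344]
tool_rot: [0.436, 0.558, 0.436, -0.556]
wrist_force: [0.2, -0.1, 1.0]
opening: 0.0558
```

```bash
python3 - <<'E'
from h import *
to([.5128,.2864,.012],-14.7)
from rig import grab_frame
f=grab_frame("side");i=f["img"][250:450,200:360]
cv2.imwrite("pics/s11.png",cv2.resize(i,None,fx=3,fy=3,interpolation=cv2.INTER_CUBIC))
E
```

```text
t 11.42 pos [0.5149 0.2846 0.0344] tooly [ 0.971 -0.24   0.002] toolz [-0.24  -0.971 -0.003] open 0.0558 F [ 0.2 -0.1  1. ] j [-0.82  0.68  0.38  1.87 -0.39  0.67 -0.45]
shift units [ 0.186 -0.021 -0.01 ] turn units [ 0.0045 -0.0009 -0.0007] min rows 0.5 0.1
```

View pics/s11.png

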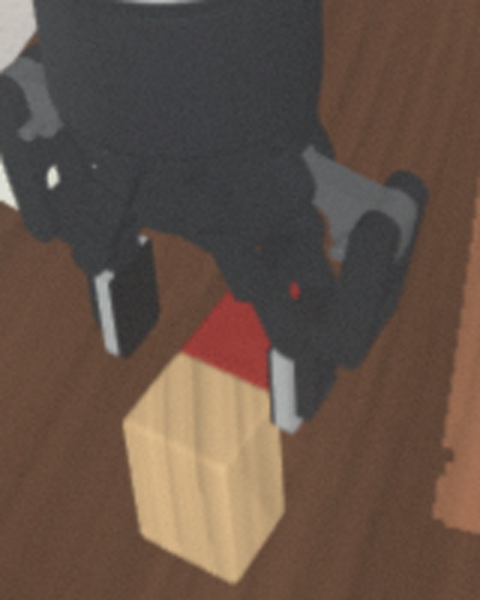

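```bash
python3 - <<'E'
from h import *
s=pickle.load(open("side0.pkl","rb"))
y=np.array([.971,-.24,0]);z=np.array([-.24,-.971,0]);T=np.array([.5149,.2846,0])
for h in(.06,.065,.07):
  P=[T+[0,0,h]+k*.028*y-.011*z for k in(1,-1)]
  print(h,((proj(s,P)-[200,250]+.5)*3-.5).round(0).tolist())
E
```

```text
0.06 [[120.0, 378.0], [267.0, 445.0]]
0.065 [[119.0, 368.0], [266.0, 435.0]]
0.07 [[117.0, 358.0], [266.0, 425.0]]
```

>>> arm_command --moves '[[[0.1,-0.01,-0.01],[0.003,0,0]],[[0.09,-0.01,-0.01],[0.001,0,0]],[[0,0,0],[0,0,0]]]'

```text
time_s: 11.72
position: [0.5154, 0.2883, 0.014]
tool_rot: [0.433, 0.562, 0.433, -0.556]
wrist_force: [-0.7, 0.2, -0.6]
opening: 0.0553
```

>>> arm_command --moves '[[[0,0,0],[0,0,0]],[[0,0,0],[0,0,0]],[[0,0,0],[0,0,0]],[[0,0,0],[0,0,0]],[[0,0,0],[0,0,0]],[[0,0,0],[0,0,0]]]' --claw 0 --newtons 80

```text
time_s: 12.22
position: [0.5159, 0.289, 0.0158]
tool_rot: [0.433, 0.563, 0.433, -0.555]
wrist_force: [0.6, 0.3, -2.2]
opening: 0.0385
```

```bash
python3 - <<'E'
from h import *
to([.5128,.2864,.18],-14.7)
from rig import grab_frame
f=grab_frame("side");i=f["img"][250:450,200:360]
cv2.imwrite("pics/s12.png",cv2.resize(i,None,fx=3,fy=3,interpolation=cv2.INTER_CUBIC))
E
```

```text
t 12.22 pos [0.5159 0.289  0.0158] tooly [ 0.968 -0.249  0.007] toolz [-0.249 -0.968 -0.008] open 0.0385 F [ 0.6  0.3 -2.2] j [-0.82  0.7   0.37  1.88 -0.41  0.62 -0.45]
shift units [-1.369 -0.01   0.016] turn units [ 0.0015 -0.0026 -0.0021] min rows 3.9 0.1
```

View pics/s12.png

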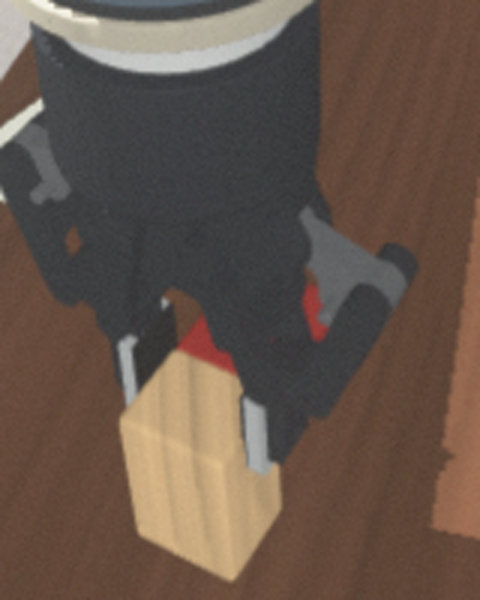

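>>> arm_command --moves '[[[-0.12,0,0],[0,0,0]],[[-0.25,0,0],[0,0,0]],[[-0.3,0,0],[0,-0.001,-0.001]],[[-0.3,0,0],[0,0,0]],[[-0.3,0,0],[0,0,0]],[[0,0,0],[0,0,0]],[[0,0,0],[-0.039,0,0]],[[0,0,0],[-0.039,0,0]],[[0,0,0],[-0.039,0,0]],[[0,0,0],[-0.035,0,0]],[[0,0,0],[0,0,0]]]'

```text
time_s: 13.18
position: [0.5136, 0.2874, 0.1743]
tool_rot: [0.557, 0.437, 0.557, -0.434]
wrist_force: [-0.5, -0.1, -2.2]
opening: 0.0385
```

```bash
python3 - <<'E'
from h import *
C=np.array([.5915,-.2468]);u=np.array([np.cos(np.radians(103.2)),np.sin(np.radians(103.2))])
g=C+(.022+.020)*u;print(g)
to([g[0],g[1],.17],13.2)
from rig import grab_frame
f=grab_frame("side");cv2.imwrite("pics/s13.png",f["img"])
E
```

```text
[ 0.58190926 -0.20590969]
t 13.18 pos [0.5136 0.2874 0.1743] tooly [0.97  0.241 0.003] toolz [ 0.241 -0.97  -0.001] open 0.0385 F [-0.5 -0.1 -2.2] j [-0.82  0.49  0.35  1.72 -0.2   0.96 -0.15]
shift units [ 0.029 -0.439  4.127] turn units [ 0.0042 -0.0004 -0.001 ] min rows 11.9 0.1
```

View pics/s13.png

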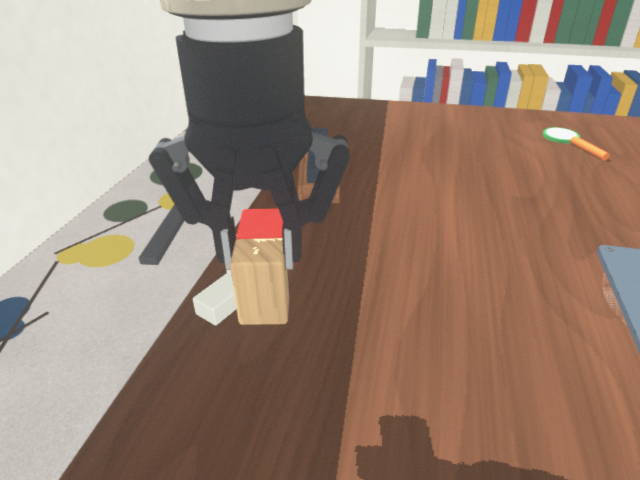

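>>> arm_command --moves '[[[0,-0.02,0.15],[0.002,0,0]],[[0,-0.03,0.28],[0,0,0]],[[0,-0.03,0.3],[0,0,0]],[[0,-0.03,0.3],[0,0,0]],[[0,-0.03,0.3],[0,0,0]],[[0,-0.03,0.3],[0,0,0]],[[0,-0.03,0.3],[0,0,0]],[[0,-0.03,0.3],[0,0,0]],[[0,-0.03,0.3],[0,0,0]],[[0,-0.03,0.3],[0,0,0]],[[0,-0.03,0.3],[0,0,0]],[[0,-0.03,0.3],[0,0,0]],[[0,-0.03,0.3],[0,0,0]],[[0,-0.02,0.15],[0,0,0]],[[0,0,0],[0,0,0]]]'

```text
time_s: 14.48
position: [0.5572, -0.2033, 0.1668]
tool_rot: [0.539, 0.456, 0.541, -0.458]
wrist_force: [-0.2, -0.1, -1.5]
opening: 0.0385
```

```bash
python3 - <<'E'
from h import *
to([.5819,-.2059,.15],13.2)
E
```

```text
t 14.48 pos [ 0.5572 -0.2033  0.1668] tooly [ 0.986  0.166 -0.004] toolz [ 0.166 -0.986  0.   ] open 0.0385 F [-0.2 -0.1 -1.5] j [ 0.02  0.52  0.39  1.72 -0.23  0.96  0.66]
shift units [0.14  0.2   0.055] turn units [-0.0204  0.      0.0011] min rows 0.7 0.5
```

>>> arm_command --moves '[[[0.06,0.08,0],[-0.01,0,0]],[[0.06,0.08,0.02],[-0.01,0,0.001]],[[0.02,0.04,0.01],[0,0,0]],[[0,0,0],[0,0,0]]]'

```text
time_s: 14.82
position: [0.583, -0.2014, 0.147]
tool_rot: [0.553, 0.44, 0.554, -0.44]
wrist_force: [0.6, 1.5, -1.4]
opening: 0.0379
```

```bash
python3 - <<'E'
from h import *
to([.5819,-.2059,.10],13.2)
from rig import grab_frame
f=grab_frame("top");i=f["img"][140:280,400:580]
cv2.imwrite("pics/t14.png",cv2.resize(i,None,fx=4,fy=4,interpolation=cv2.INTER_CUBIC))
f=grab_frame("side");i=f["img"][80:220,260:400]
cv2.imwrite("pics/s14.png",cv2.resize(i,None,fx=4,fy=4,interpolation=cv2.INTER_CUBIC))
E
```

```text
t 14.82 pos [ 0.583  -0.2014  0.147 ] tooly [ 0.974  0.225 -0.001] toolz [ 0.225 -0.974 -0.002] open 0.0379 F [ 0.6  1.5 -1.4] j [ 0.03  0.57  0.36  1.68 -0.24  0.94  0.71]
shift units [ 0.391 -0.017  0.035] turn units [-0.0011 -0.0005  0.0003] min rows 1.1 0.0
```

View pics/t14.png

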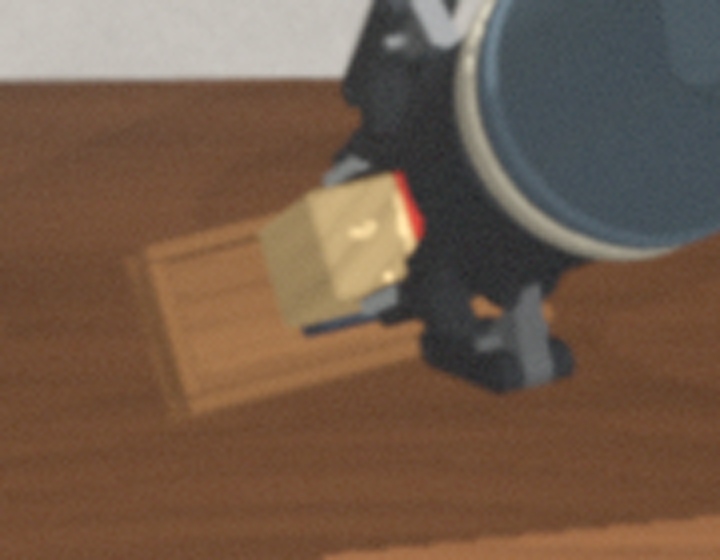

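View pics/s14.png

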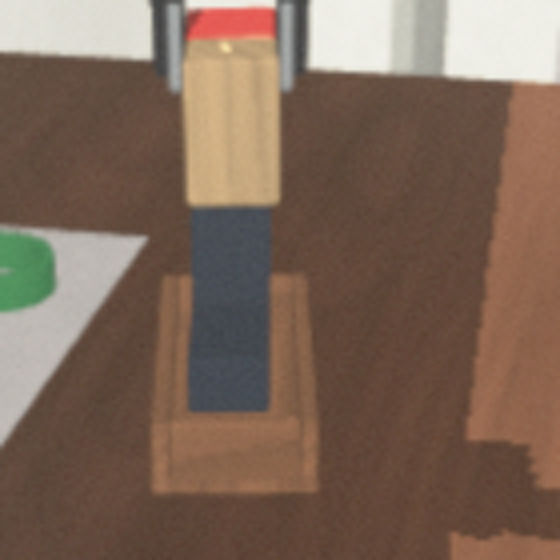

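```bash
python3 - <<'E'
from h import *
t=pickle.load(open("top0.pkl","rb"));s=pickle.load(open("side0.pkl","rb"))
ct=lambda p:(np.array(p,float)+.5)/4-.5+[400,140]
cs=lambda p:(np.array(p,float)+.5)/4-.5+[260,80]
u=np.array([np.cos(np.radians(103.2)),np.sin(np.radians(103.2))]);v=np.array([u[1],-u[0]])
for a,b in(((258,235),(187,204)),((298,327),(280,207)),((307,193),(183,52)),((337,300),(279,54))):
  p,e=tri(t,ct(a),s,cs(b));r=p[:2]-[.5915,-.2468];print(p.round(4),e.round(4),"tray xy",(r@v).round(4),(r@u).round(4))
# slate now, from side0-type crop s9: foot end top corners / t10
i=cv2.imread("pics/t10.png")[170:250,420:550];cv2.imwrite("pics/t10z.png",cv2.resize(i,None,fx=6,fy=6,interpolation=cv2.INTER_CUBIC))
P=onz(s,[cs((188,357)),cs((270,357))],.036)[:,:2]-[.5915,-.2468];print("slate foot side",P@v,P@u)
E
```

```text
[ 0.5943 -0.1767  0.1325] 0.0017 tray xy 0.0187 0.0676
[ 0.5578 -0.1917  0.1284] 0.0009 tray xy -0.0202 0.0614
[ 0.5949 -0.1746  0.1989] 0.0 tray xy 0.0198 0.0695
[ 0.5568 -0.1833  0.1976] 0.0006 tray xy -0.0193 0.0697
slate foot side [ 0.02213734 -0.01737757] [0.01765623 0.01848165]
```

View pics/t10z.png

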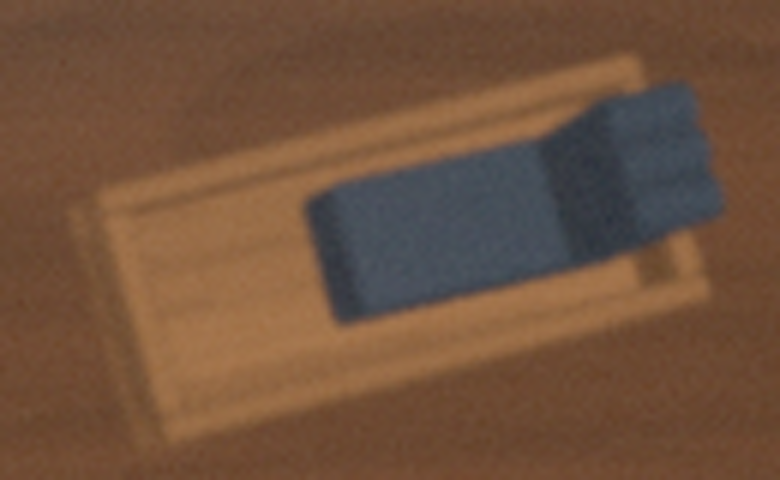

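>>> arm_command --moves '[[[0.2,-0.01,0.02],[-0.001,0,0]],[[0.2,0,0],[0,0,0]],[[0.2,0,0],[0,0,0]],[[0.1,0,0],[0,0,0]],[[0,0,0],[0,0,0]]]'

```text
time_s: 15.33
position: [0.5838, -0.2, 0.063]
tool_rot: [0.556, 0.439, 0.554, -0.437]
wrist_force: [-0.7, 0.5, -1.8]
opening: 0.0384
```

```bash
python3 - <<'E'
from h import *
to([.5822,-.204,.022],13.2)
from rig import grab_frame
f=grab_frame("top");i=f["img"][140:280,400:580]
cv2.imwrite("pics/t15.png",cv2.resize(i,None,fx=4,fy=4,interpolation=cv2.INTER_CUBIC))
f=grab_frame("side");i=f["img"][80:220,260:400]
cv2.imwrite("pics/s15.png",cv2.resize(i,None,fx=4,fy=4,interpolation=cv2.INTER_CUBIC))
E
```

```text
t 15.33 pos [ 0.5838 -0.2     0.063 ] tooly [0.973 0.232 0.003] toolz [ 0.232 -0.973 -0.   ] open 0.0384 F [-0.7  0.5 -1.8] j [ 0.06  0.66  0.31  1.77 -0.28  0.76  0.75]
shift units [ 0.342 -0.022  0.03 ] turn units [ 0.0013 -0.0001 -0.001 ] min rows 1.0 0.0
```

View pics/t15.png

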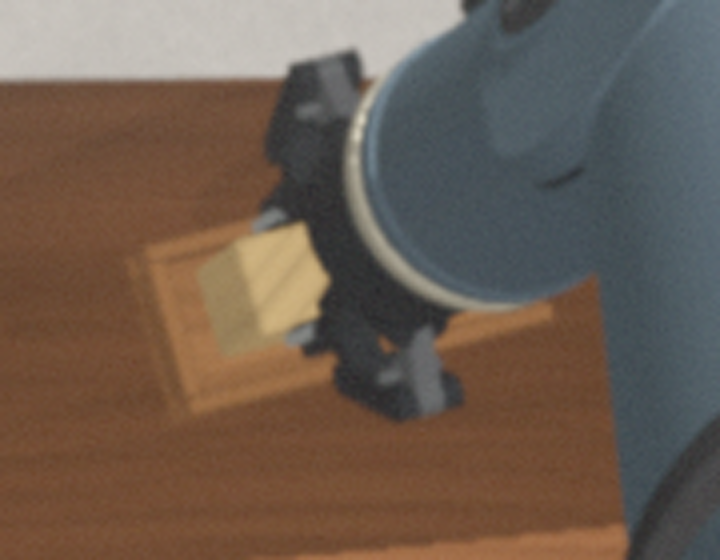

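View pics/s15.png

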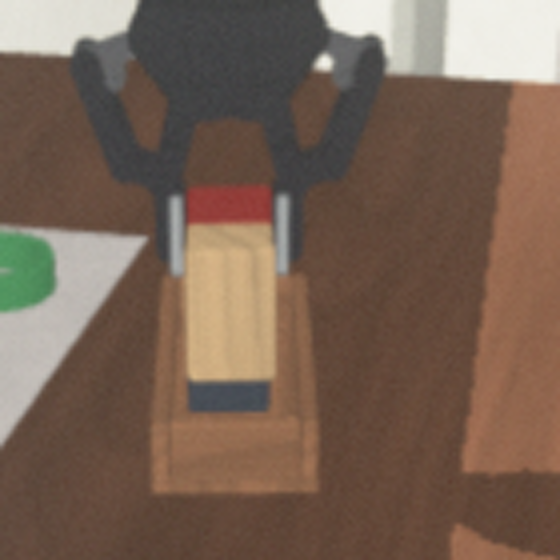

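>>> arm_command --moves '[[[0.08,-0.02,0.03],[0.001,0,-0.001]],[[0.1,-0.01,0.01],[0,0,0]],[[0.08,0,0],[0,0,0]],[[0.04,0,0],[0,0,0]],[[0,0,0],[0,0,0]]]'

```text
time_s: 15.85
position: [0.585, -0.2073, 0.0299]
tool_rot: [0.557, 0.44, 0.551, -0.438]
wrist_force: [-0.2, -0.2, -2.7]
opening: 0.0386
```

```bash
python3 - <<'E'
from h import *
to([.5822,-.204,.022],13.2)
from rig import grab_frame
f=grab_frame("top");i=f["img"][140:280,400:580]
cv2.imwrite("pics/t16.png",cv2.resize(i,None,fx=4,fy=4,interpolation=cv2.INTER_CUBIC))
f=grab_frame("side");i=f["img"][80:220,260:400]
cv2.imwrite("pics/s16.png",cv2.resize(i,None,fx=4,fy=4,interpolation=cv2.INTER_CUBIC))
E
```

```text
t 15.85 pos [ 0.585  -0.2073  0.0299] tooly [0.973 0.229 0.008] toolz [ 0.229 -0.973  0.004] open 0.0386 F [-0.2 -0.2 -2.7] j [ 0.09  0.7   0.29  1.79 -0.3   0.69  0.78]
shift units [ 0.065 -0.017 -0.032] turn units [ 0.0003  0.0014 -0.0025] min rows 0.2 0.1
```

View pics/t16.png

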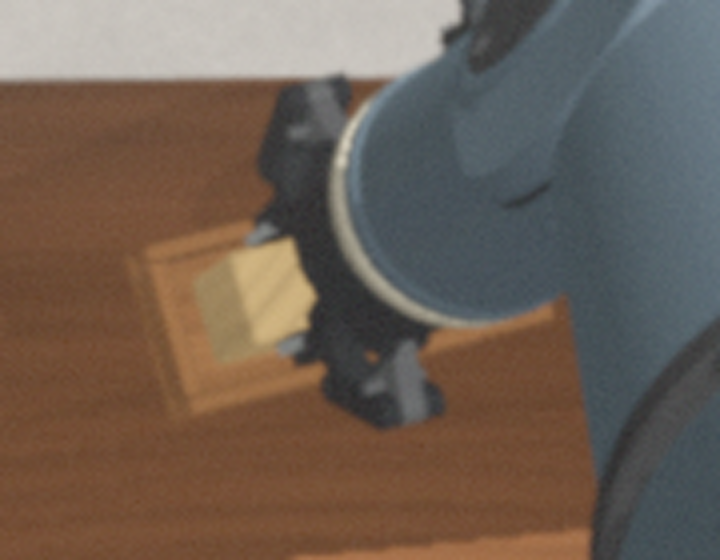

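View pics/s16.png

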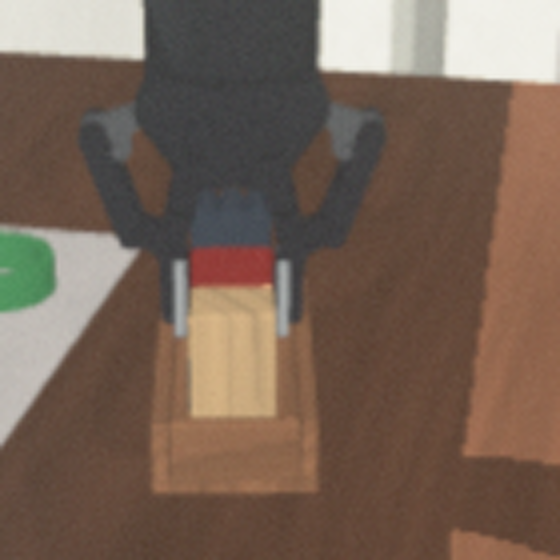

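>>> arm_command --moves '[[[0.03,-0.01,-0.03],[0,0.001,-0.002]],[[0.03,0,0],[0,0,0]],[[0,0,0],[0,0,0]],[[0,0,0],[0,0,0]]]'

```text
time_s: 16.28
position: [0.584, -0.2039, 0.0238]
tool_rot: [0.556, 0.439, 0.553, -0.438]
wrist_force: [-0.6, -0.0, -1.7]
opening: 0.0381
```

```bash
python3 - <<'E'
from h import *
to([.5822,-.204,.022],13.2)
E
```

```text
t 16.28 pos [ 0.584  -0.2039  0.0238] tooly [0.973 0.229 0.003] toolz [ 0.229 -0.973  0.002] open 0.0381 F [-0.6 -0.  -1.7] j [ 0.08  0.71  0.29  1.79 -0.3   0.68  0.77]
shift units [ 0.015 -0.015 -0.003] turn units [ 0.0004  0.0006 -0.001 ] min rows 0.1 0.0
```

>>> arm_command --moves '[[[0.01,-0.01,0],[0,0,-0.001]],[[0.01,0,0],[0,0,0]],[[0.01,0,0],[0,0,0]],[[0,0,0],[0,0,0]]]'

```text
time_s: 16.62
position: [0.5833, -0.2045, 0.0207]
tool_rot: [0.555, 0.438, 0.553, -0.439]
wrist_force: [-0.3, 0.4, -1.3]
opening: 0.0385
```

>>> arm_command --moves '[[[0,0,0],[0,0,0]],[[0,0,0],[0,0,0]],[[0,0,0],[0,0,0]],[[0,0,0],[0,0,0]]]' --claw 0.75

```text
time_s: 16.95
position: [0.5839, -0.2048, 0.0213]
tool_rot: [0.556, 0.439, 0.553, -0.439]
wrist_force: [1.0, 0.3, -0.3]
opening: 0.0643
```

>>> arm_command --moves '[[[-0.12,0,0],[0,0,0]],[[-0.2,0,0],[0,0,0]],[[-0.3,0,0],[0,0,0]],[[-0.3,0,0],[0,0,0]],[[-0.3,0,0],[0,0,0]],[[0,0.1,-0.3],[0,0,0]],[[0,0,-0.3],[0,0,0]],[[0,0,-0.3],[0,0,0]],[[0,0,-0.3],[0,0,0]],[[0,0,-0.3],[0,0,0]],[[0,0,-0.3],[0,0,0]],[[0,0,-0.3],[0,0,0]],[[0,0,-0.3],[0,0,0]],[[0,0,0],[0,0,0]]]'

```text
time_s: 18.12
position: [0.5285, 0.087, 0.1744]
tool_rot: [0.556, 0.442, 0.55, -0.44]
wrist_force: [-0.1, 0.4, -0.8]
opening: 0.0645
```

```bash
python3 - <<'E'
from h import *
to([.5822,-.204,.2],13.2)
from rig import grab_frame
f=grab_frame("top");cv2.imwrite("pics/t17.png",f["img"]);i=f["img"][140:280,400:580]
cv2.imwrite("pics/t17z.png",cv2.resize(i,None,fx=4,fy=4,interpolation=cv2.INTER_CUBIC))
f=grab_frame("side");i=f["img"]
cv2.imwrite("pics/s17.png",i)
cv2.imwrite("pics/s17z.png",cv2.resize(i[80:220,260:400],None,fx=4,fy=4,interpolation=cv2.INTER_CUBIC))
E
```

```text
t 18.12 pos [0.5285 0.087  0.1744] tooly [0.975 0.221 0.007] toolz [ 0.221 -0.975  0.005] open 0.0645 F [-0.1  0.4 -0.8] j [-0.52  0.42  0.38  1.86 -0.19  0.89  0.17]
shift units [-0.201 -0.099  2.465] turn units [-0.0023  0.0017 -0.0022] min rows 7.1 0.1
```

View pics/t17z.png

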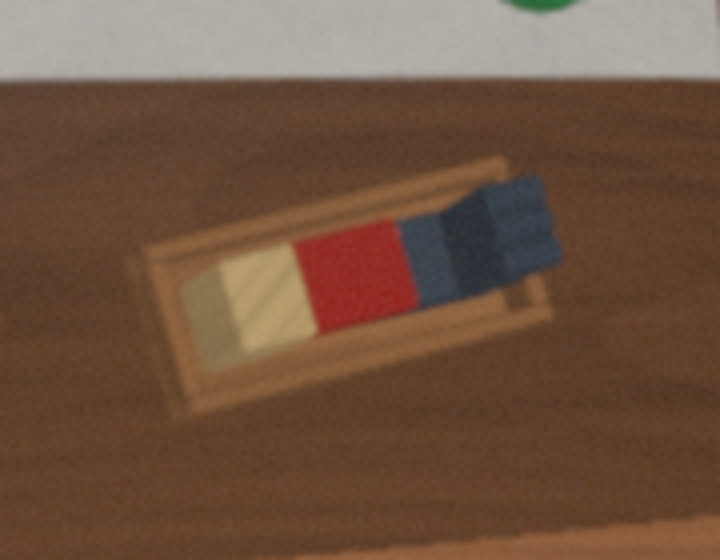

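View pics/s17.png

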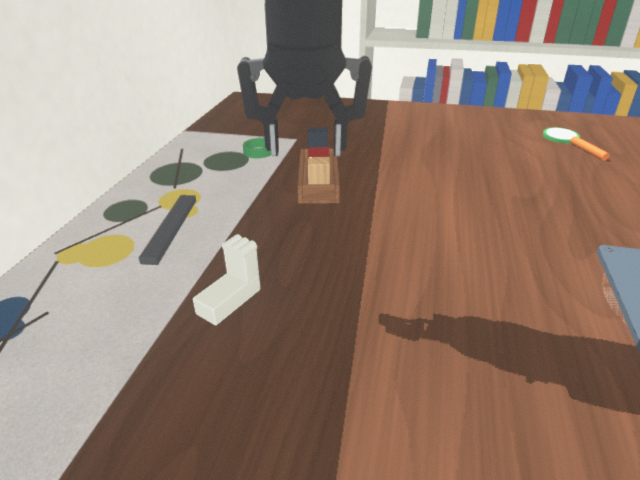

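View pics/s17z.png

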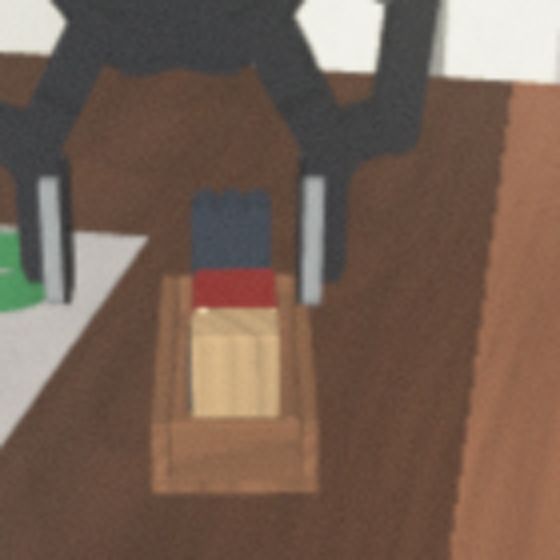

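```bash
python3 - <<'E'
from h import *
from rig import observe
t=pickle.load(open("top0.pkl","rb"));s=pickle.load(open("side0.pkl","rb"))
ct=lambda p:(np.array(p,float)+.5)/4-.5+[400,140]
cs=lambda p:(np.array(p,float)+.5)/4-.5+[260,80]
u=np.array([np.cos(np.radians(103.2)),np.sin(np.radians(103.2))]);v=np.array([u[1],-u[0]])
for a,b in(((218,267),(191,333)),((244,354),(279,333))):
  p,e=tri(t,ct(a),s,cs(b));r=p[:2]-[.5915,-.2468];print(p.round(4),e.round(4),"tray xy",(r@v).round(4),(r@u).round(4))
for n,z,pts in(("wrist top",.07,[(218,267),(400,220),(419,306),(244,354)]),("slate hump",.086,[(483,190),(542,175),(565,262),(503,285)])):
  r=onz(t,[ct(p) for p in pts],z)[:,:2]-[.5915,-.2468];print(n,(r@v).round(4),(r@u).round(4))
a=cv2.imread("pics/top0.png").astype(int)[165:220,235:310];b=cv2.imread("pics/t17.png").astype(int)[165:220,235:310]
print("white diff",np.abs(a-b).mean())
a=cv2.imread("pics/side0.png").astype(int)[230:325,190:265];b=cv2.imread("pics/s17.png").astype(int)[230:325,190:265]
print("white diff side",np.abs(a-b).mean())
print(observe()["time_s"])
E
```

```text
[ 0.5937 -0.1779  0.0712] 0.0024 tray xy 0.0179 0.0665
[ 0.5563 -0.1871  0.0708] 0.0003 tray xy -0.0207 0.0661
wrist top [ 0.0168  0.0172 -0.0197 -0.0208] [ 0.0662 -0.0152 -0.0123  0.0659]
slate hump [ 0.019   0.019  -0.0184 -0.0211] [-0.0469 -0.0739 -0.0722 -0.0431]
white diff 55.40888888888889
white diff side 5.763415204678362
18.2167
```

```bash
python3 - <<'E'
import cv2,numpy as np
a=cv2.imread("pics/side0.png");b=cv2.imread("pics/s17.png")
for r in((slice(230,325),slice(190,265)),(slice(380,470),slice(480,560))): print(np.abs(a[r].astype(int)-b[r]).mean())
for i in(a,b):
    m=cv2.inRange(i[230:325,190:265],(140,150,150),(255,255,255));print(cv2.boundingRect(m),m.sum()//255)
from rig import finish_job
print(finish_job())
E
```

```text
5.763415204678362
4.416759259259259
(0, 0, 70, 95) 4553
(0, 0, 70, 95) 4575
the job is handed in; nothing more can be done
None
```

Both rests are packed in the tray. I put the dark slate brush rest in first, then the wrist rest, with its red arm reaching over the brush rest's foot. I handed the job in at about 18 s of the 54 s, with the gripper open and clear of everything.

**Last checks**
- **Wrist rest:** its top measured 71 mm high in two views, against 70 mm expected. It spans about −14 to +66 mm along the tray, and the tray's inside ends are at ±77 mm.
- **Slate rest:** it spans about −73 to +18 mm along the tray, so nothing sticks out over either end. Both parts look upright.
- **White rest:** in the side view it is at the same pixels as at the start, with almost the same mask area (4553 against 4575 pixels). The pixel difference there is close to the noise level (5.8 against 4.4).

**What failed or disagreed**
- The comparison of the white rest in the top view could not be used, probably because the arm was in the way.
- In the pictures the fingertips stood about 20–25 mm higher than the reported tool position implied. I set grip heights from the pictures and placing heights from the change in the reported tool height since each grip. The placed heights came out right.

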